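# Set out the stoppers from the interlocked chest

### The job

The left drawer of the chest was left open: put the loose orange screw cap away in it and push it fully home, so that the interlock frees the right drawer. Then open the right drawer, take out every stopper and stand each one upright in the middle of its own square on the tray, and push the right drawer fully home again. Leave the sample jar and the conical flask where they are.

Things in the scene. Friction and masses are not known exactly. Their poses are not given: they have to be found in the camera images.
- drawer_left (a joint): The left-hand drawer (as the robot sees it) of a low grey chest with two white-fronted drawers side by side; the chest is 150 deep, 368 wide, 61 mm high and fixed to the worktop. Value = how far the drawer is pulled out, m: 0 fully home, 0.13 fully out. Slides with about 1.5 N of friction and stays where it is left. An interlock pin in the partition blocks either drawer within its first 5 to 10 mm while the other one is out.
- drawer_right (a joint): The right-hand drawer of the same chest, same size, travel and friction; it holds the stoppers and starts shut.
- drawer_left_handle (a point): Middle of the left drawer's bar handle: a steel bar 85 mm long, about 10 mm thick, parallel to the drawer front and 35 mm in front of it, 36 mm above the worktop, on a post at either end. x axis points into the chest (the drawer opens along -x), y to the left along the bar, z up. Moves with the drawer.
- drawer_left_floor (a point): Centre of the left drawer's inner floor, 14 mm above the worktop. The inside measures 121 mm along x (60 mm from this point to the back of the drawer front) by 148 mm along y; side and back walls stand 22 mm above the floor, the front 41 mm. Axes as at the handle. Moves with the drawer; with the drawer home this point is 60 mm behind the chest's front plane, under its top.
- drawer_right_handle (a point): Middle of the right drawer's bar handle: a steel bar 85 mm long, about 10 mm thick, parallel to the drawer front and 35 mm in front of it, 36 mm above the worktop, on a post at either end. x axis points into the chest (the drawer opens along -x), y to the left along the bar, z up. Moves with the drawer.
- drawer_right_floor (a point): Centre of the right drawer's inner floor, 14 mm above the worktop. The inside measures 121 mm along x (60 mm from this point to the back of the drawer front) by 148 mm along y; side and back walls stand 22 mm above the floor, the front 41 mm. Axes as at the handle. Moves with the drawer; with the drawer home this point is 60 mm behind the chest's front plane, under its top.
- square0 (a point): Centre of one of the six outlined squares (46 mm) on the floor of a shallow aluminium tray (150 x 210 mm, rim 10 mm high, floor 4 mm above the worktop, fixed), row nearer the robot, left. The squares are 60 mm apart, centre to centre, along the tray's own x and y axes, which are this point's axes.
- square1 (a point): Centre of one of the six outlined squares (46 mm) on the floor of a shallow aluminium tray (150 x 210 mm, rim 10 mm high, floor 4 mm above the worktop, fixed), row nearer the robot, middle. The squares are 60 mm apart, centre to centre, along the tray's own x and y axes, which are this point's axes.
- square2 (a point): Centre of one of the six outlined squares (46 mm) on the floor of a shallow aluminium tray (150 x 210 mm, rim 10 mm high, floor 4 mm above the worktop, fixed), row nearer the robot, right. The squares are 60 mm apart, centre to centre, along the tray's own x and y axes, which are this point's axes.
- square3 (a point): Centre of one of the six outlined squares (46 mm) on the floor of a shallow aluminium tray (150 x 210 mm, rim 10 mm high, floor 4 mm above the worktop, fixed), farther row, left. The squares are 60 mm apart, centre to centre, along the tray's own x and y axes, which are this point's axes.
- square4 (a point): Centre of one of the six outlined squares (46 mm) on the floor of a shallow aluminium tray (150 x 210 mm, rim 10 mm high, floor 4 mm above the worktop, fixed), farther row, middle. The squares are 60 mm apart, centre to centre, along the tray's own x and y axes, which are this point's axes.
- square5 (a point): Centre of one of the six outlined squares (46 mm) on the floor of a shallow aluminium tray (150 x 210 mm, rim 10 mm high, floor 4 mm above the worktop, fixed), farther row, right. The squares are 60 mm apart, centre to centre, along the tray's own x and y axes, which are this point's axes.
- stopper0_centre (a point): Centre (half-way up) of a black rubber stopper, 24 mm across and 24 mm high, slightly tapered, 18 g; z is its upright axis. It starts upright in the right drawer. Three or four stoppers are there.
- stopper1_centre (a point): Centre (half-way up) of a black rubber stopper, 24 mm across and 24 mm high, slightly tapered, 18 g; z is its upright axis. It starts upright in the right drawer. Three or four stoppers are there.
- stopper2_centre (a point): Centre (half-way up) of a black rubber stopper, 24 mm across and 24 mm high, slightly tapered, 18 g; z is its upright axis. It starts upright in the right drawer. Three or four stoppers are there.
- stopper3_centre (a point): Centre (half-way up) of a black rubber stopper, 24 mm across and 24 mm high, slightly tapered, 18 g; z is its upright axis. It starts upright in the right drawer. Three or four stoppers are there.
- cap_centre (a point): Centre (half-way up) of an orange ribbed screw cap, 52 mm across, 20 mm high, 20 g, lying flat on the worktop behind the tray; z up.
- jar_centre (a point): Bystander: small white-lidded sample jar, 50 mm across, 53 mm high; its centre. Leave alone.
- flask_centre (a point): Bystander: conical flask, 63 mm across, 100 mm high; its centre. Leave alone.
Not all that is in view belongs to the job. There is more than one size of the part that bears cap_centre; the job needs the smaller.

How it is judged (in metres and radians):
On the way, in this order (a step that is already met when the one before it is completed fails the run):
1. the cap lies in the left drawer, which is still open (x of cap_centre in the frame of drawer_left_floor between -0.064 and 0.064 m and y of cap_centre in the frame of drawer_left_floor between -0.075 and 0.075 m and z of cap_centre in the frame of drawer_left_floor between 0.004 and 0.016 m and value of joint drawer_left above 0.04 m), for 0.2 s.
2. the left drawer is fully home with the cap in it (x of cap_centre in the frame of drawer_left_floor between -0.064 and 0.064 m and y of cap_centre in the frame of drawer_left_floor between -0.075 and 0.075 m and z of cap_centre in the frame of drawer_left_floor between 0.004 and 0.016 m and value of joint drawer_left below 0.004 m), for 0.2 s.
3. the right drawer is open, the left one shut (value of joint drawer_right above 0.06 m and value of joint drawer_left below 0.006 m), for 0.2 s.
At the end, for the whole second after the job is handed in: Cap inside the left drawer, both drawers home within 4 mm, every stopper upright (within 0.1 rad) on the tray floor with its centre within 11 mm of the centre of a square, one to a square (all of step 2 and value of joint drawer_right below 0.004 m and angle between each of stopper0_centre, stopper1_centre, stopper2_centre, stopper3_centre's own z axis and vertical below 0.1 rad and ((horizontal distance between stopper0_centre and square0 below 0.011 m and z of stopper0_centre in the frame of square0 below 0.016 m) or (horizontal distance between stopper0_centre and square1 below 0.011 m and z of stopper0_centre in the frame of square1 below 0.016 m) or (horizontal distance between stopper0_centre and square2 below 0.011 m and z of stopper0_centre in the frame of square2 below 0.016 m) or (horizontal distance between stopper0_centre and square3 below 0.011 m and z of stopper0_centre in the frame of square3 below 0.016 m) or (horizontal distance between stopper0_centre and square4 below 0.011 m and z of stopper0_centre in the frame of square4 below 0.016 m) or (horizontal distance between stopper0_centre and square5 below 0.011 m and z of stopper0_centre in the frame of square5 below 0.016 m)) and ((horizontal distance between stopper1_centre and square0 below 0.011 m and z of stopper1_centre in the frame of square0 below 0.016 m) or (horizontal distance between stopper1_centre and square1 below 0.011 m and z of stopper1_centre in the frame of square1 below 0.016 m) or (horizontal distance between stopper1_centre and square2 below 0.011 m and z of stopper1_centre in the frame of square2 below 0.016 m) or (horizontal distance between stopper1_centre and square3 below 0.011 m and z of stopper1_centre in the frame of square3 below 0.016 m) or (horizontal distance between stopper1_centre and square4 below 0.011 m and z of stopper1_centre in the frame of square4 below 0.016 m) or (horizontal distance between stopper1_centre and square5 below 0.011 m and z of stopper1_centre in the frame of square5 below 0.016 m)) and ((horizontal distance between stopper2_centre and square0 below 0.011 m and z of stopper2_centre in the frame of square0 below 0.016 m) or (horizontal distance between stopper2_centre and square1 below 0.011 m and z of stopper2_centre in the frame of square1 below 0.016 m) or (horizontal distance between stopper2_centre and square2 below 0.011 m and z of stopper2_centre in the frame of square2 below 0.016 m) or (horizontal distance between stopper2_centre and square3 below 0.011 m and z of stopper2_centre in the frame of square3 below 0.016 m) or (horizontal distance between stopper2_centre and square4 below 0.011 m and z of stopper2_centre in the frame of square4 below 0.016 m) or (horizontal distance between stopper2_centre and square5 below 0.011 m and z of stopper2_centre in the frame of square5 below 0.016 m)) and ((horizontal distance between stopper3_centre and square0 below 0.011 m and z of stopper3_centre in the frame of square0 below 0.016 m) or (horizontal distance between stopper3_centre and square1 below 0.011 m and z of stopper3_centre in the frame of square1 below 0.016 m) or (horizontal distance between stopper3_centre and square2 below 0.011 m and z of stopper3_centre in the frame of square2 below 0.016 m) or (horizontal distance between stopper3_centre and square3 below 0.011 m and z of stopper3_centre in the frame of square3 below 0.016 m) or (horizontal distance between stopper3_centre and square4 below 0.011 m and z of stopper3_centre in the frame of square4 below 0.016 m) or (horizontal distance between stopper3_centre and square5 below 0.011 m and z of stopper3_centre in the frame of square5 below 0.016 m))); the robot touches nothing.
It fails at once if the sample jar is moved or tipped (distance of jar_centre from where it was at the start of the episode above 0.03 m or angle between jar_centre's own z axis and vertical above 0.35 rad).
It fails at once if the conical flask is moved or tipped (distance of flask_centre from where it was at the start of the episode above 0.03 m or angle between flask_centre's own z axis and vertical above 0.35 rad).
Of stopper0, stopper1, stopper2, stopper3 only 3 to 4 are there at a start; the rules pass over those that are not, and their reading is None.
At some moment in a run one of cap, stopper0, stopper1, stopper2, stopper3 may be knocked a few centimetres aside while the robot is not near it.
It also fails if it takes over 210 s, if anything falls off the work surface, if the arm or the gripper's body presses on something with over 40 N, if the wrist force passes 120 N, or if a joint passes its speed limit or range.

### The arm

A 7-joint arm with a two-finger parallel gripper is mounted at the origin on a cart in front of the work surface, level with it; the furniture and walls round the work are solid. World frame = base frame: x ahead of the robot, y to its left, z up, the work surface at z = 0. Lengths are in m, angles in degrees, forces in N, time in s.
With the tool pointing down it reaches from about 0.4 to 0.9 m from the base axis. Payload 5.6 kg.
Tool frame: the origin (TCP) lies at the centre of the arm's flange, where the gripper is bolted on; the fingertips stand 190 mm ahead of it and the grasp point (between the pads) lies 171 mm ahead of it; y points along the fingers, x is the direction in which the jaws open and shut, and the axes are right-handed (so a half turn about y gives the same grasp; the last joint's range is limited). The gripper opens to 92 mm and grips with 3 to 60 N. Pads are 20 mm wide; open, the fingers measure 128 mm over their backs; the gripper's body (75 mm by 189 mm) begins 69 mm behind the grasp point.
Start: joints at [-70.073, 26.786, -0.665, 91.828, 0.344, 61.387, -3.226], TCP at [0.248, 0.601, 0.405] pointing down, gripper open.
Joint ranges: [-144.91, 144.91], [-17.63, 115.5], [-89.93, 88.59], [15.96, 139.68], [-74.01, 254.01], [8.47, 105.57], [-167.45, 167.45]. Speed limits (degrees/s): [147.25, 147.25, 180, 180, 180, 180, 180].

### API

Orientations are given as [roll, pitch, yaw] about the fixed x, y, z axes, in that order (R = Rz(yaw) Ry(pitch) Rx(roll)).
In Python, from rig import r gives the robot as it stands.
- The arm moves only by the shell command python3 -m inch 'ROWS' [FORCE]. ROWS is JSON, a list of rows, each a list of 5 numbers: the shift along the tool's x, y, z in cm, then the turn about the tool's y in degrees, then the opening in per cent of the stroke, from 0 (shut) to 100 (fully open). A call has 1 to 8 rows; each row is the pose to reach, as a shift and turn from the pose measured when the call began, along the tool's axes at that moment; what a row does not reach only later rows make up. A row lasts 1/10 s, in which the tool goes at most 50 mm and 8.59 degrees, less where a joint would pass 70% of its speed; a pose out of reach is approached as far as the arm can. A call with a gripper value outside its range is refused whole. The fingers move at their own pace and stop on an object; FORCE is the grip in N (left out, the last holds). Time passes only in rows, so rows that repeat a pose let the fingers close. It gives the time, the measured TCP pose, the force and the opening at its end, in the units of the state.
- r.state(): the state, without advancing time (a new reading comes with each control period).
- r.camera(name): name is "scene" or "top"; returns a dict with "frame" (384x512x3 uint8, blue, green, red), "fx", "fy", "cx", "cy" (pixels), "T" (4x4, takes a point from camera to world coordinates). Camera axes: x right, y up, looking along -z (the intrinsics and any distortion apply to the point x, -y, -z); pixel columns grow to the right and rows downward; lengths in m; the calibration is good to about 2 mm. A picture is of the moment at which its call begins. There is no depth.
- r.finish_job(): hands the job in, once; it reports no verdict.
The state is a dict: "clock": time; "q": joint angles; "qvel": joint speeds; "effort": joint torques, N m; "eef_pos": TCP position; "orientation": TCP orientation; "wrist_force": force on the tool from outside, world axes, zero at the start; "torque": the same for the moment, N m; "width": finger opening in m.
Only numpy, scipy, OpenCV 4.12 (cv2) and the standard library are available. Lean on these libraries where they do the work, as an engineer would, in place of code of your own. Each camera call takes 0.05 s, during which the arm holds its last target.

## Working session

There is one attempt and no reset: what is moved stays moved. The work goes in short steps, Python scripts to look and compute and a shell command to move; the robot and the scene stay as the last step left them, time stands still between calls to the robot, and variables do not carry over. Pictures are saved under pics/ and viewed, and the job is handed in when it is done.

```bash
ls; mkdir -p pics; python3 - <<'E'
from rig import r
import cv2
print(r.state())
for n in("scene","top"):
    c=r.camera(n); cv2.imwrite(f"pics/{n}0.png",c["frame"]); print(n,c["fx"],c["fy"],c["cx"],c["cy"],c["T"],[k for k in c])
E
```

```text
pics
{'clock': 0.0, 'q': array([-70.07152313,  26.83649255,  -0.66799197,  91.88137946,
         0.34510455,  61.38736317,  -3.22479403]), 'qvel': array([-0.01786284,  0.04001296,  0.02253495, -0.06007506,  0.01320466,
        0.11008011, -0.03907577]), 'effort': array([-7.55963138e-04, -5.20575929e+01, -1.26114796e-02, -2.43736070e+01,
       -5.66501194e-02,  1.74112612e-02,  1.76606236e-04]), 'eef_pos': array([0.24753513, 0.60074422, 0.4037312 ]), 'orientation': array([-90.00690939,   0.10300628,  67.60858827]), 'wrist_force': array([ 0.28797103,  0.08755627, -0.28770096]), 'torque': array([ 0.05756024,  0.01284513, -0.04027326]), 'width': 0.09170911244329934}
scene 383.60894276396397 383.60894276396397 257.5401858282309 194.78672939140094 [[-0.84770767  0.2094291  -0.48737169 -0.08257252]
 [-0.52994071 -0.37513517  0.7605501   1.26761948]
 [-0.02354894  0.90300225  0.42898996  0.69811711]
 [ 0.          0.          0.          1.        ]] ['frame', 'fx', 'fy', 'cx', 'cy', 'T']
top 400.80959553393933 400.80959553393933 252.20923439477585 192.73160470136497 [[ 0.02237333  0.99354653 -0.11119676  0.49194409]
 [-0.99961026  0.02408888  0.01410838  0.15748294]
 [ 0.01669594  0.11083777  0.99369826  1.2362965 ]
 [ 0.          0.          0.          1.        ]] ['frame', 'fx', 'fy', 'cx', 'cy', 'T']
```

View pics/scene0.png

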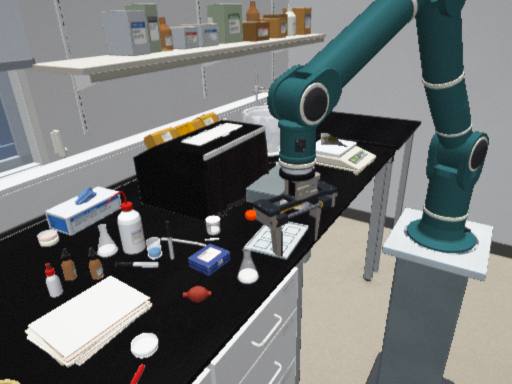

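View pics/top0.png

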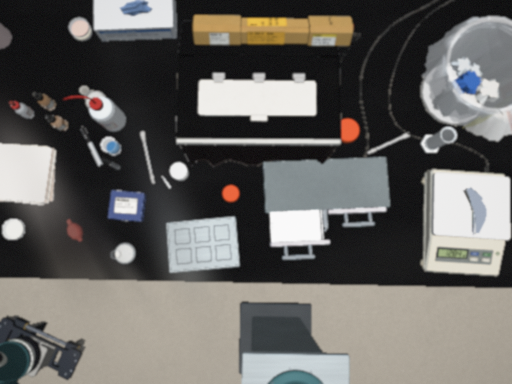

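```bash
cat > h.py <<'E'
from rig import r
import cv2, numpy as np
def ray(c,u,v):
    d=np.array([(u-c["cx"])/c["fx"],-(v-c["cy"])/c["fy"],-1.0]); T=np.array(c["T"]); return T[:3,3],T[:3,:3]@d
def p2w(c,u,v,z):
    o,d=ray(c,u,v); return o+d*((z-o[2])/d[2])
def w2p(c,p):
    T=np.array(c["T"]); q=T[:3,:3].T@(np.array(p)-T[:3,3]); return np.array([c["cx"]+c["fx"]*q[0]/-q[2], c["cy"]-c["fy"]*q[1]/-q[2]])
def crop(c,x0,y0,x1,y1,s,fn):
    cv2.imwrite(fn,cv2.resize(c["frame"][y0:y1,x0:x1],None,fx=s,fy=s,interpolation=cv2.INTER_CUBIC))
def orange(c):
    h=cv2.cvtColor(c["frame"],cv2.COLOR_BGR2HSV); m=cv2.inRange(h,(3,180,120),(14,255,255))
    n,l,st,ce=cv2.connectedComponentsWithStats(m)
    return [(st[i],ce[i]) for i in range(1,n) if st[i][4]>60]
def rel(p, grasp=True):
    """shift in tool axes (cm) from current pose so grasp point gets to p"""
    from scipy.spatial.transform import Rotation as R
    s=r.state(); M=R.from_euler('xyz',s['orientation'],degrees=True).as_matrix()
    g=s['eef_pos']+M[:,1]*0.171
    return M.T@(np.array(p)-g)*100, M
E
python3 - <<'E'
from h import *
c=r.camera("top")
crop(c,150,120,410,290,3,"pics/topz.png")
for z in (0.02,0.06): 
  for st,ce in orange(c): print(z,st,ce,p2w(c,*ce,z), p2w(c,ce[0]-st[2]/2,ce[1],z)[1]-p2w(c,ce[0]+st[2]/2,ce[1],z)[1])
s=r.camera("scene")
crop(s,190,170,350,300,5,"pics/scz.png")
for st,ce in orange(s): print(st,ce)
E
```

```text
0.02 [341 118  19  24 373] [349.27077748 129.73994638] [ 0.83317715 -0.158267    0.02      ] 0.059537851381730345
0.02 [222 185  18  17 240] [230.34583333 193.        ] [0.62560939 0.20688682 0.02      ] 0.05485612129483225
0.06 [341 118  19  24 373] [349.27077748 129.73994638] [ 0.82195512 -0.14788302  0.06      ] 0.05757984685744738
0.06 [222 185  18  17 240] [230.34583333 193.        ] [0.62121357 0.20526208 0.06      ] 0.05305208350732052
[245 210  11  10  97] [250.28865979 214.39175258]
[188 290  20   9  71] [197.63380282 294.5915493 ]
```

View pics/topz.png

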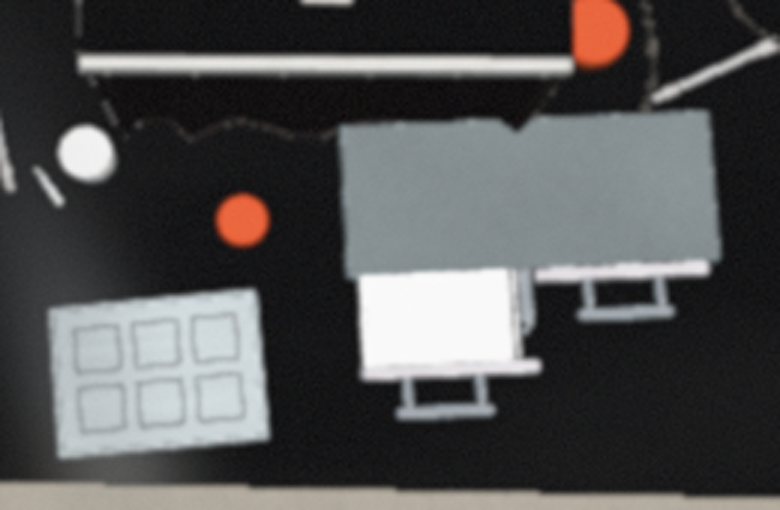

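View pics/scz.png

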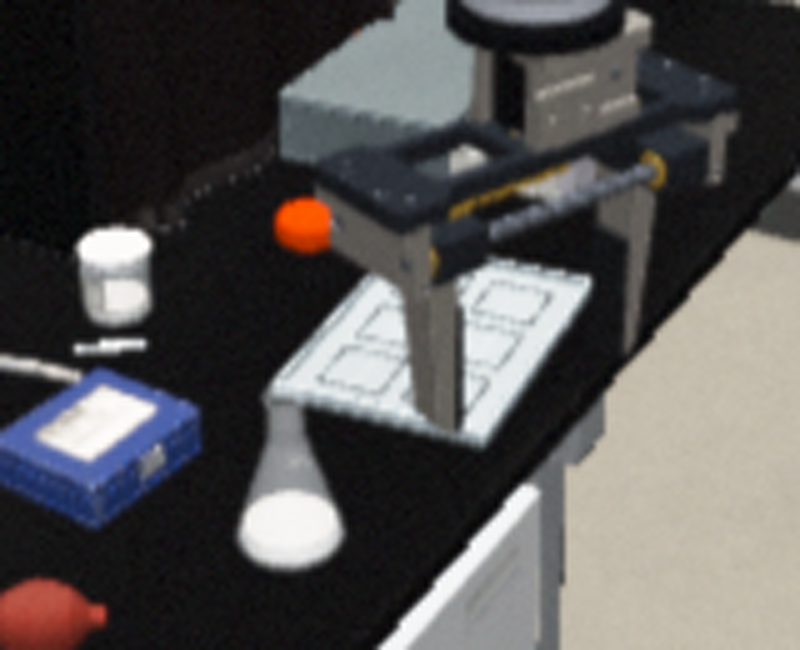

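```bash
cat >> h.py <<'E'
def cz(c,a,b,z): return p2w(c,150+(a-1)/3,120+(b-1)/3,z)
E
python3 - <<'E'
from h import *
c=r.camera("top")
np.set_printoptions(precision=4,suppress=True)
for n,a,b,z in [("FL",346,278,.061),("FR",720,262,.061),("BL",340,126,.061),("BR",709,111,.061),("hl1",397,413,.038),("hl2",495,409,.038),("hr1",578,316,.038),("hr2",674,312,.038),("s0",102,409,.004),("s1",161,403,.004),("s2",221,397,.004),("s3",97,349,.004),("s4",156,343,.004),("s5",215,337,.004),("jar",85,153,.053),("drfrontL",360,378,.055),("drfrontR",541,367,.055)]:
    print(n,cz(c,a,b,z))
s=r.state();print(s['eef_pos'])
p=p2w(c,230.3,193,.02)
print(p,w2p(r.camera("scene"),[p[0],p[1],.01]))
print(rel([p[0],p[1],.18]))
E
```

```text
FL [0.5665 0.1019 0.061 ]
FR [ 0.5909 -0.2664  0.061 ]
BL [0.7173 0.1107 0.061 ]
BR [ 0.7419 -0.2578  0.061 ]
hl1 [0.4359 0.048  0.038 ]
hl2 [ 0.4419 -0.0489  0.038 ]
hr1 [ 0.5354 -0.1314  0.038 ]
hr2 [ 0.5416 -0.2277  0.038 ]
s0 [0.4318 0.3435 0.004 ]
s1 [0.4391 0.2842 0.004 ]
s2 [0.4465 0.2237 0.004 ]
s3 [0.492 0.351 0.004]
s4 [0.4994 0.2914 0.004 ]
s5 [0.5068 0.2316 0.004 ]
jar [0.6851 0.3633 0.053 ]
drfrontL [0.4696 0.0862 0.055 ]
drfrontR [ 0.4842 -0.0908  0.055 ]
[0.2476 0.6009 0.4042]
[0.6256 0.207  0.02  ] [251.6885 214.721 ]
(array([-22.0032,   5.3527, -49.9543]), array([[ 0.381 , -0.0002, -0.9246],
       [ 0.9246, -0.0006,  0.381 ],
       [-0.0006, -1.    , -0.0001]]))
```

Candidates for the cap are the orange discs at top-camera pixels (231,193) and (349,130). The first is smaller (about 53 mm) and lies behind the tray. Its projection also matches the scene camera at (250,214). The second is larger and sits behind the chest. The enlarged crop confirms this, so I'm taking the one at (231,193).

```bash
python3 -m inch '[[-11,2,-25,-13,100],[-11,2,-25,-13,100],[-22,2,-50,-26,100],[-22,2,-50,-26,100],[-22,2,-50,-26,100],[-22,2,-50,-26,100],[-22,2,-50,-26,100],[-22,2,-50,-26,100]]' 15; python3 - <<'E'
from h import *
c=r.camera("top");crop(c,150,120,410,290,3,"pics/a1.png")
print(rel([.6256,.207,.06]))
E
```

```text
clock: 1.1
eef_pos: [0.5253, 0.3115, 0.3889]
orientation: [-90.0, 0.0, 93.6]
wrist_force: [0.5, 0.2, 0.4]
width: 0.0919
(array([-9.87558219, 15.86292433, -8.76080325]), array([[-0.05106617,  0.00449764, -0.99868514],
       [ 0.99867744, -0.00574558, -0.05109165],
       [-0.00596781, -0.99997338, -0.00419828]]))
```

```bash
python3 -m inch '[[-10,0,-9.5,0,100],[-10,0,-9.5,0,100],[-10,0,-9.5,0,100],[-10,6,-9.5,0,100],[-10,12,-9.5,0,100],[-10,12,-9.5,0,100],[-10,12,-9.5,0,100]]'; python3 - <<'E'
from h import *
c=r.camera("scene");crop(c,190,170,350,300,5,"pics/a2.png")
print(rel([.6256,.207,.021])[0])
c=r.camera("top");crop(c,150,120,410,290,3,"pics/a3.png")
E
```

```text
clock: 1.85
eef_pos: [0.6306, 0.207, 0.2655]
orientation: [-89.8, 0.5, 92.9]
wrist_force: [0.3, -0.5, 0.1]
width: 0.0918
[0.1594645  7.62657392 0.64341367]
```

View pics/a2.png

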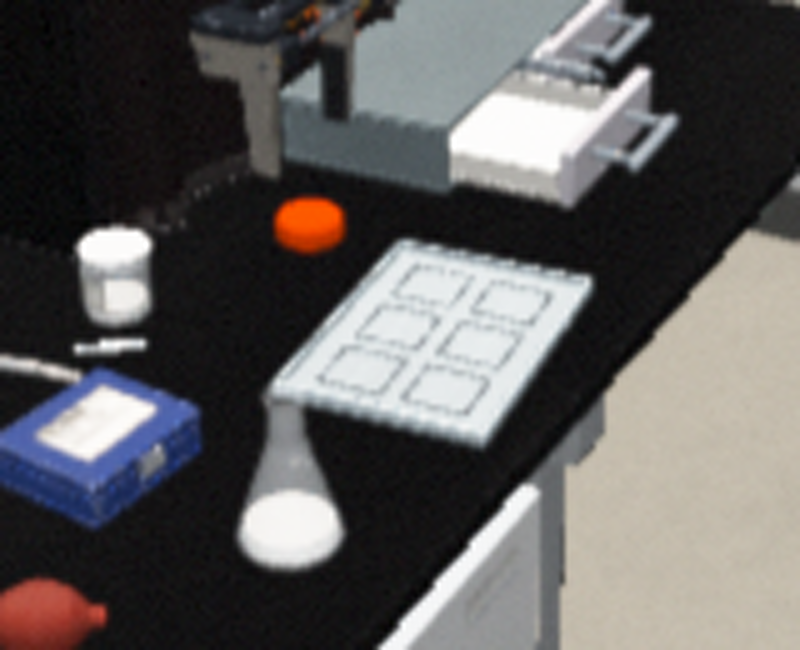

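View pics/a3.png

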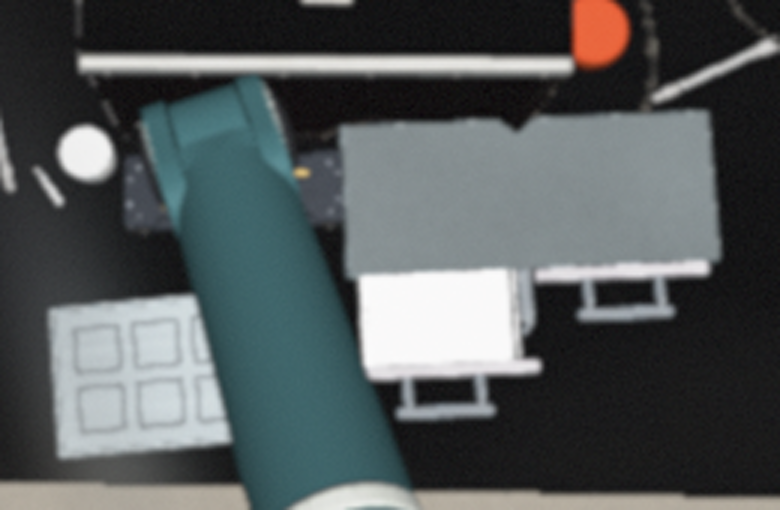

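```bash
python3 -m inch '[[0.2,3,0.6,0,100],[0.2,5.5,0.6,0,100],[0.2,7.5,0.6,0,100],[0.2,7.5,0.6,0,100]]'; python3 -c "
from h import *
print(rel([.6256,.207,.021])[0])"
```

```text
clock: 2.35
eef_pos: [0.6265, 0.2092, 0.1949]
orientation: [-90.2, 0.4, 93.0]
wrist_force: [0.1, -0.1, -0.0]
width: 0.0922
[-0.10814642  0.28627193  0.15893818]
```

```bash
python3 -m inch '[[-0.1,0.3,0.1,0,100],[-0.1,0.3,0.1,0,50],[-0.1,0.3,0.1,0,20],[-0.1,0.3,0.1,0,20],[-0.1,0.3,0.1,0,20],[-0.1,0.3,0.1,0,20],[-0.1,0.3,0.1,0,20]]' 15
```

```text
clock: 3.05
eef_pos: [0.6256, 0.2082, 0.1921]
orientation: [-90.2, 0.3, 93.0]
wrist_force: [-0.3, 0.2, 1.4]
width: 0.0518
```

```bash
python3 -m inch '[[0,-5,0,0,20],[0,-10,0,0,20],[0,-12,0,0,20],[0,-12,0,0,20],[0,-12,0,0,20]]'; python3 -c "
from h import *
print(rel([.524,.006,.037])[0])"
```

```text
clock: 3.55
eef_pos: [0.6248, 0.2088, 0.3119]
orientation: [-90.2, 0.3, 93.0]
wrist_force: [0.1, -0.4, -0.7]
width: 0.0516
[-19.56369349  10.46673271  11.21244242]
```

```bash
python3 -m inch '[[-5,0,2.5,0,20],[-10,0,5,0,20],[-15,0,8,0,20],[-19.6,0,11.2,0,20],[-19.6,0,11.2,0,20],[-19.6,0,11.2,0,20],[-19.6,0,11.2,0,20],[-19.6,4,11.2,0,20]]'; python3 - <<'E'
from h import *
print(rel([.524,.006,.037])[0])
c=r.camera("scene");crop(c,190,140,350,270,5,"pics/b1.png")
E
```

```text
clock: 4.35
eef_pos: [0.526, 0.0085, 0.2754]
orientation: [-90.8, 0.3, 93.1]
wrist_force: [0.6, 0.1, 0.1]
width: 0.0515
[-0.11940102  6.73618216  0.52381994]
```

View pics/b1.png

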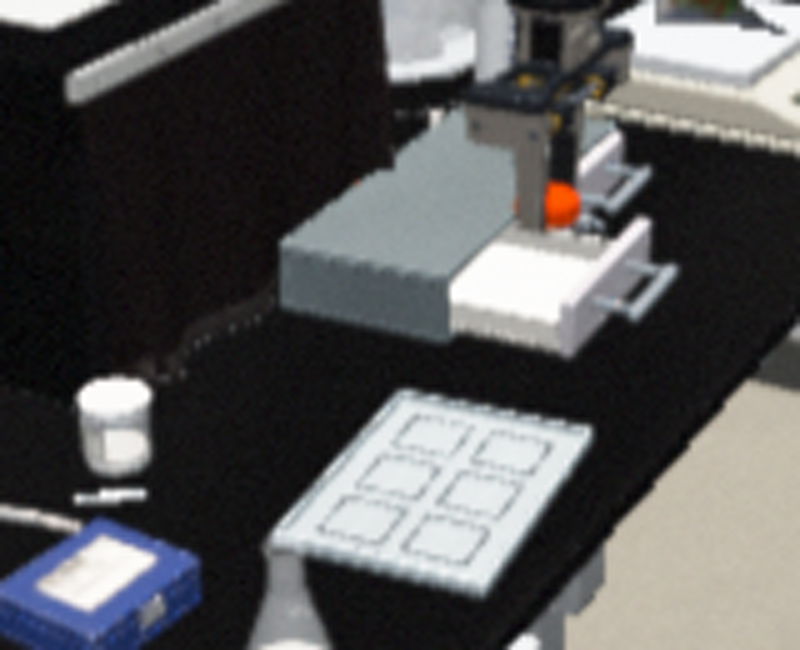

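```bash
python3 - <<'E'
from h import *
c=r.camera("scene");crop(c,270,150,330,200,13,"pics/b2.png")
E
```

```text
(no output)
```

View pics/b2.png

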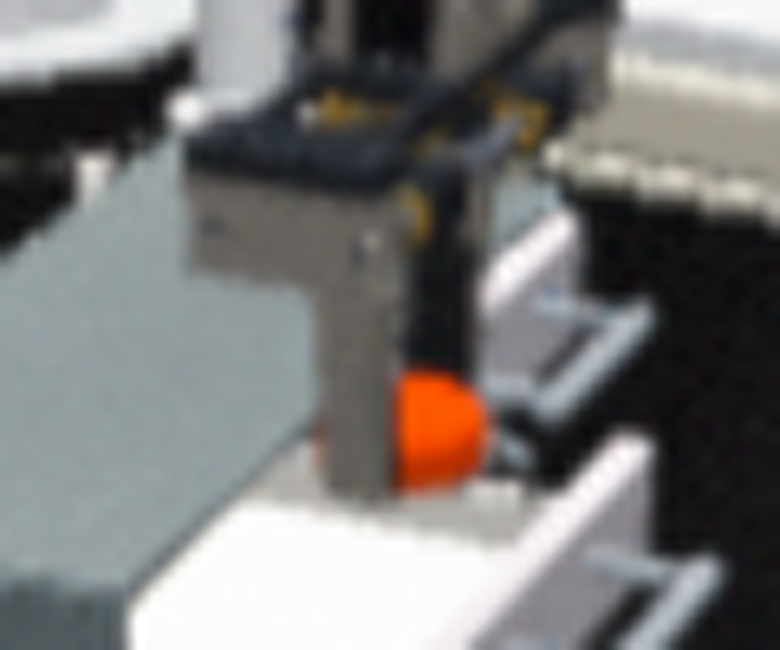

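```bash
python3 -m inch '[[-0.1,2,0.5,0,20],[-0.1,4,0.5,0,20],[-0.1,6,0.5,0,20],[-0.1,6.6,0.5,0,20],[-0.1,6.6,0.5,0,20],[-0.1,6.6,0.5,0,20]]';python3 - <<'E'
from h import *
print(rel([.524,.006,.037])[0])
c=r.camera("scene");crop(c,270,150,330,200,13,"pics/b3.png")
E
```

```text
clock: 5.05
eef_pos: [0.5189, 0.0084, 0.2046]
orientation: [-90.0, 0.3, 93.2]
wrist_force: [1.1, 0.3, 8.8]
width: 0.0516
[-0.18072242 -0.34057921 -0.50334352]
```

View pics/b3.png

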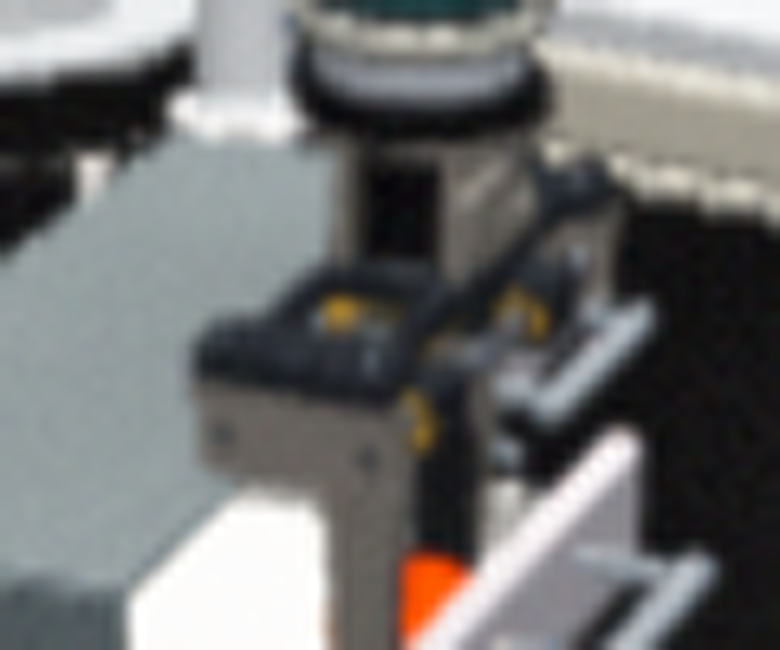

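```bash
python3 -m inch '[[0,-0.3,0,0,30],[0,-0.3,0,0,75],[0,-0.3,0,0,75],[0,-0.3,0,0,75],[0,-3,0,0,75],[0,-8,0,0,75],[0,-13,0,0,75],[0,-13,0,0,75]]';python3 - <<'E'
from h import *
c=r.camera("scene");crop(c,230,140,350,230,6,"pics/b4.png")
E
```

```text
clock: 5.9
eef_pos: [0.5208, 0.009, 0.3406]
orientation: [-90.6, 0.3, 93.2]
wrist_force: [0.1, 0.2, -0.1]
width: 0.0692
```

View pics/b4.png

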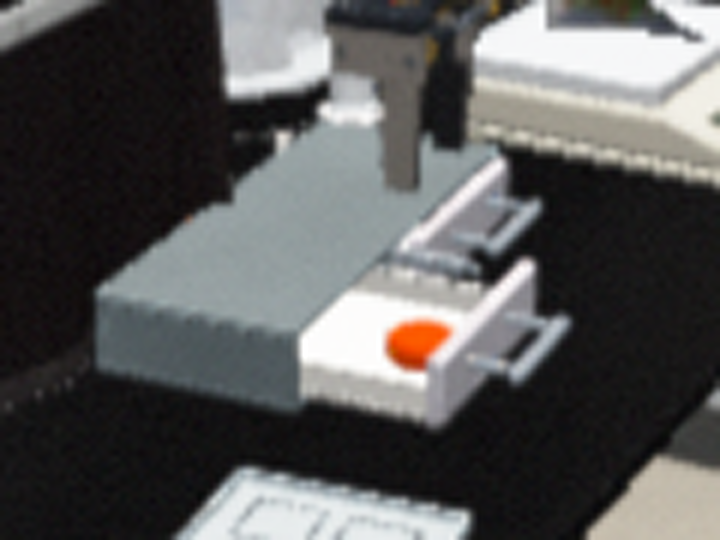

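```bash
python3 -c "
from h import *
print(rel([.400,-.003,.040])[0])"; python3 -m inch '[[0,0,5,0,0],[0,0,10,0,0],[-0.5,0,12,0,0],[-0.5,0,12,0,0],[-0.5,0,12,0,0],[-0.5,4,12,0,0],[-0.5,8,12,0,0]]';python3 - <<'E'
from h import *
print(rel([.402,-.003,.040])[0])
c=r.camera("scene");crop(c,230,140,350,230,6,"pics/b5.png")
E
```

```text
[-0.39798563 12.58957458 12.20525417]
clock: 6.65
eef_pos: [0.4028, -0.0026, 0.2565]
orientation: [-90.6, 0.3, 93.2]
wrist_force: [1.0, -0.3, -0.7]
width: 0.0151
[0.0643367  4.54356466 0.3287412 ]
```

View pics/b5.png

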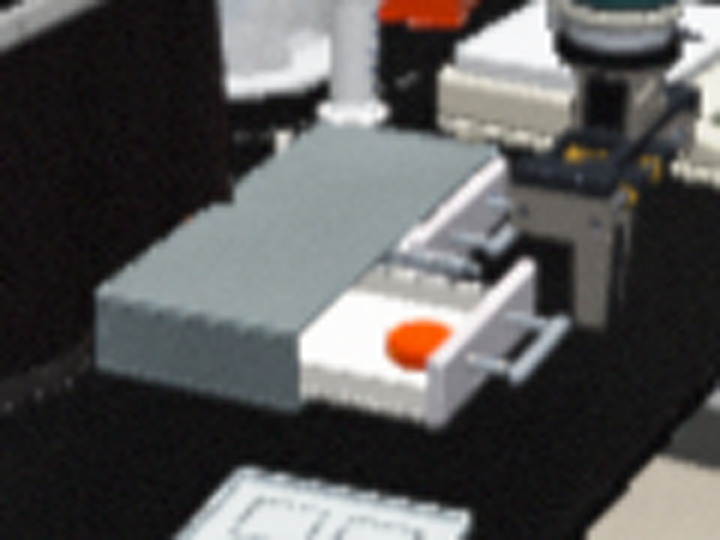

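```bash
python3 -m inch '[[0,2.5,0.3,0,0],[0,4.5,0.3,0,0],[0,4.5,0.3,0,0],[0,4.5,0.3,0,0]]'; python3 -m inch '[[0,0,-2,0,0],[0,0,-3.5,0,0],[0,0,-5,0,0],[0,0,-6.5,0,0],[0,0,-8,0,0],[0,0,-9,0,0],[0,0,-9,0,0]]';python3 - <<'E'
from h import *
c=r.camera("scene");crop(c,230,140,350,230,6,"pics/b6.png")
print(r.state()['wrist_force'])
E
```

```text
clock: 7.1
eef_pos: [0.3979, -0.003, 0.2056]
orientation: [-89.9, 0.3, 93.2]
wrist_force: [0.2, 0.2, 0.0]
width: 0.0004
clock: 7.8
eef_pos: [0.4895, 0.0022, 0.2067]
orientation: [-90.1, 0.3, 93.2]
wrist_force: [0.4, 0.5, 0.9]
width: 0.0002
[ 0.24595357 -0.76938828  0.07967043]
```

View pics/b6.png

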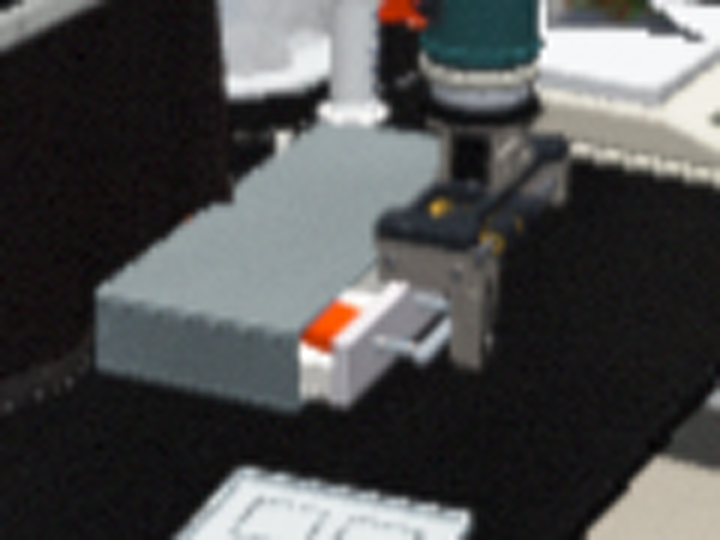

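```bash
python3 -m inch '[[0,0,-0.8,0,0],[0,0,-1.4,0,0],[0,0,-1.8,0,0],[0,0,-2.1,0,0],[0,0,-2.3,0,0],[0,0,-2.3,0,0]]';python3 - <<'E'
from h import *
c=r.camera("scene");crop(c,230,140,350,230,6,"pics/b7.png")
print(r.state()['wrist_force'])
E
```

```text
clock: 8.45
eef_pos: [0.5118, 0.0033, 0.2063]
orientation: [-90.0, 0.3, 93.2]
wrist_force: [0.7, 0.3, 0.0]
width: 0.0008
[ 0.22914121 -0.01942994  0.55965522]
```

View pics/b7.png

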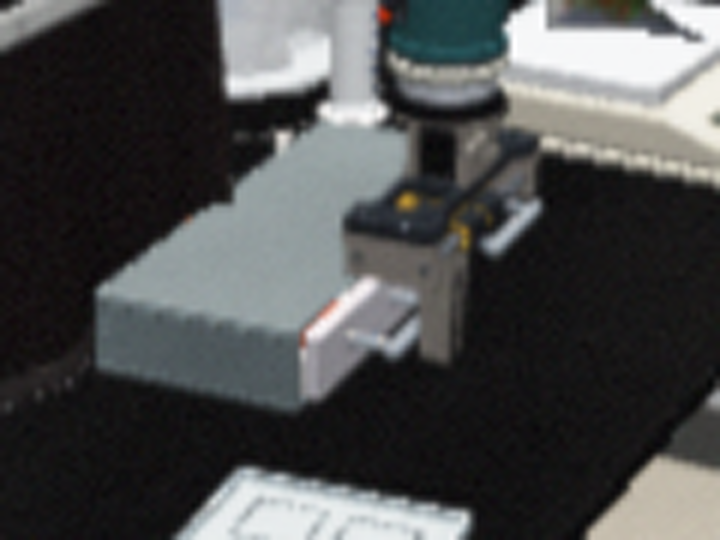

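```bash
python3 -m inch '[[0,0,-0.3,0,0],[0,0,-0.6,0,0],[0,0,-0.8,0,0],[0,0,-0.8,0,0]]'; python3 -m inch '[[0,0,-0.2,0,0],[0,0,-0.3,0,0],[0,0,-0.3,0,0]]'
```

```text
clock: 8.9
eef_pos: [0.5151, 0.0034, 0.2053]
orientation: [-89.1, 0.3, 93.2]
wrist_force: [-16.2, -1.1, 13.3]
width: -0.0002
clock: 9.2
eef_pos: [0.516, 0.0034, 0.2046]
orientation: [-88.7, 0.3, 93.2]
wrist_force: [-8.8, -0.8, 6.1]
width: 0.0002
```

```bash
python3 -m inch '[[0,0,3,0,0],[0,0,5,0,0],[0,-5,5,0,0],[0,-10,5,0,0],[0,-10,5,0,0],[0,-10,5,0,0]]'; python3 - <<'E'
from h import *
c=r.camera("top");crop(c,250,170,410,270,5,"pics/c1.png")
c=r.camera("scene");crop(c,230,140,350,230,6,"pics/c2.png")
E
```

```text
clock: 9.8
eef_pos: [0.4691, 0.0013, 0.3072]
orientation: [-89.0, 0.3, 93.2]
wrist_force: [-0.3, 0.1, -1.2]
width: 0.0007
```

View pics/c1.png

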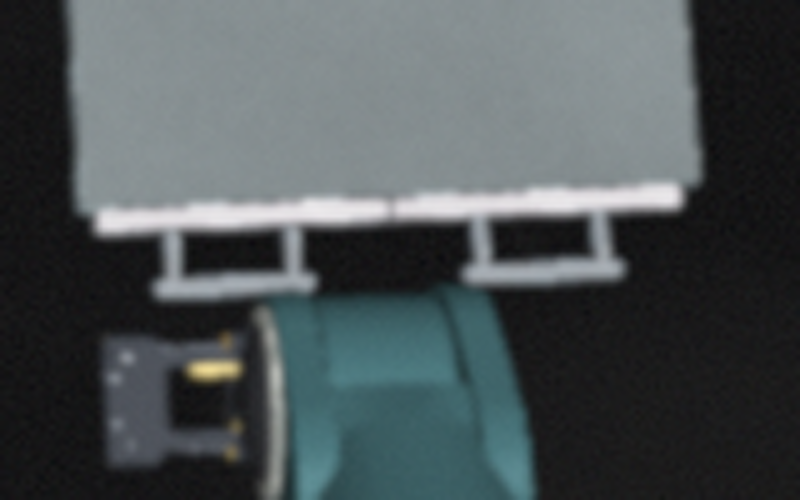

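View pics/c2.png

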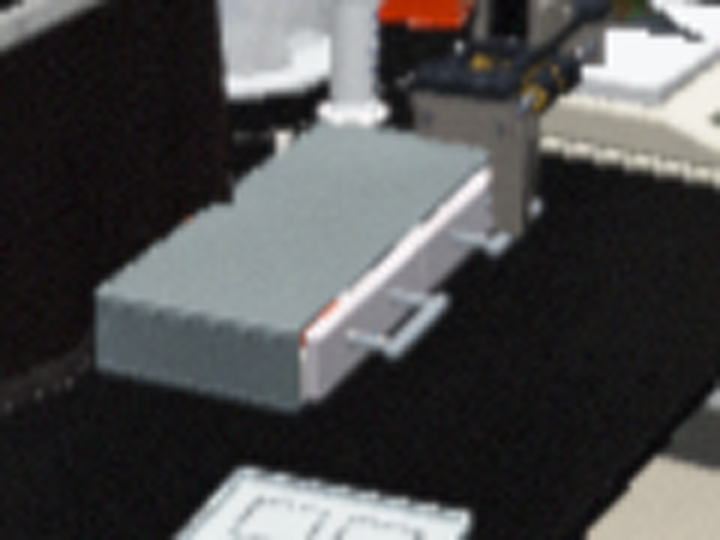

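```bash
python3 - <<'E'
from h import *
c=r.camera("scene");crop(c,270,175,320,212,15,"pics/c3.png")
c=r.camera("top")
for a,b in [(235,286.5),(544,271.5)]:
    print(p2w(c,250+(a-2)/5,170+(b-2)/5,.036))
print(rel([.556,-.1785,.040])[0])
E
```

```text
[0.52667925 0.0053969  0.036     ]
[ 0.53989203 -0.18029454  0.036     ]
[-18.30241831   9.24238177  -8.42994869]
```

View pics/c3.png

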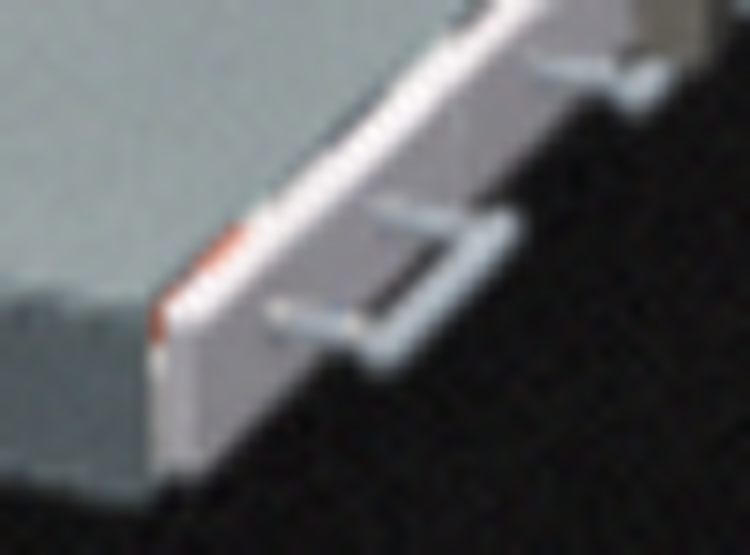

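```bash
python3 -m inch '[[0,5,1,0,0],[0,10,1,0,0],[0,10,1,0,0],[0,10,-2,0,0],[0,10,-4,0,0],[0,10,-5,0,0],[0,10,-5.5,0,0],[0,10,-6,0,0]]';  python3 -m inch '[[0,0,-0.3,0,0],[0,0,-0.3,0,0]]'; python3 - <<'E'
from h import *
print(r.state()['wrist_force'])
c=r.camera("scene");crop(c,270,175,320,212,15,"pics/c4.png")
E
```

```text
clock: 10.8
eef_pos: [0.52, 0.0035, 0.2033]
orientation: [-87.5, 0.3, 93.2]
wrist_force: [-26.7, -1.7, 25.2]
width: 0.0004
clock: 11.0
eef_pos: [0.5207, 0.0035, 0.2036]
orientation: [-87.1, 0.3, 93.2]
wrist_force: [-7.6, -0.7, 4.9]
width: 0.0005
[-7.59688761 -0.67750355  4.88624342]
```

View pics/c4.png

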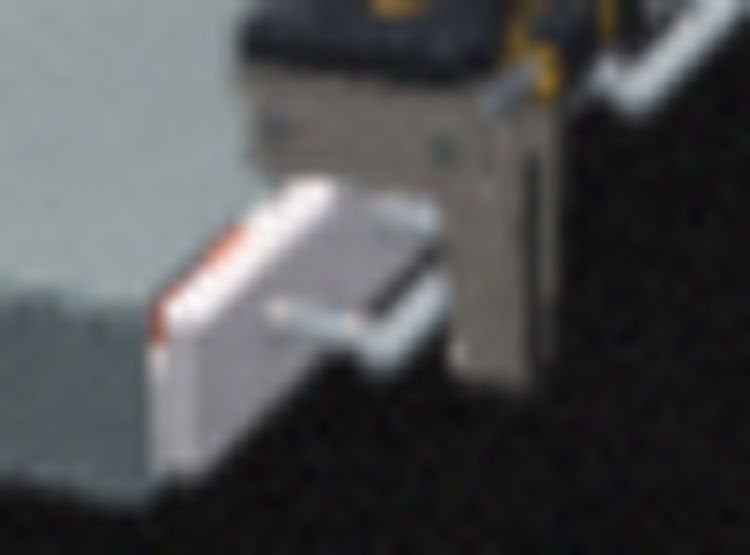

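```bash
python3 -m inch '[[0,0,3,0,0],[0,-3,4,0,0],[0,-7,4,0,0],[0,-8,4,0,0],[0,-8,4,0,0],[0,-8,4,0,0]]'; python3 -c "
from h import *
print(rel([.557,-.1795,.040]))"
```

```text
clock: 11.65
eef_pos: [0.4845, 0.0019, 0.2855]
orientation: [-87.1, 0.3, 93.2]
wrist_force: [-0.2, 0.1, -0.9]
width: 0.0007
(array([-18.41001421,   7.19054089,  -7.43612599]), array([[-0.05635501, -0.04951741, -0.9971821 ],
       [ 0.99840051, -0.00732863, -0.05605994],
       [-0.00453203, -0.99874637,  0.04985121]]))
```

```bash
python3 -m inch '[[-5,0,-2,0,0],[-10,0,-4,0,0],[-15,0,-6,0,0],[-18.4,0,-7.4,0,0],[-18.4,0,-7.4,0,0],[-18.4,0,-7.4,0,0],[-18.4,0,-7.4,0,0]]'; python3 -c "
from h import *
print(rel([.557,-.1795,.040])[0])
c=r.camera('scene');crop(c,230,140,350,230,6,'pics/c5.png')"
```

```text
clock: 12.35
eef_pos: [0.5681, -0.1761, 0.2812]
orientation: [-87.0, 0.2, 93.3]
wrist_force: [0.3, -0.2, 0.3]
width: 0.0004
[-0.20730998  7.04149682 -0.14812563]
```

View pics/c5.png

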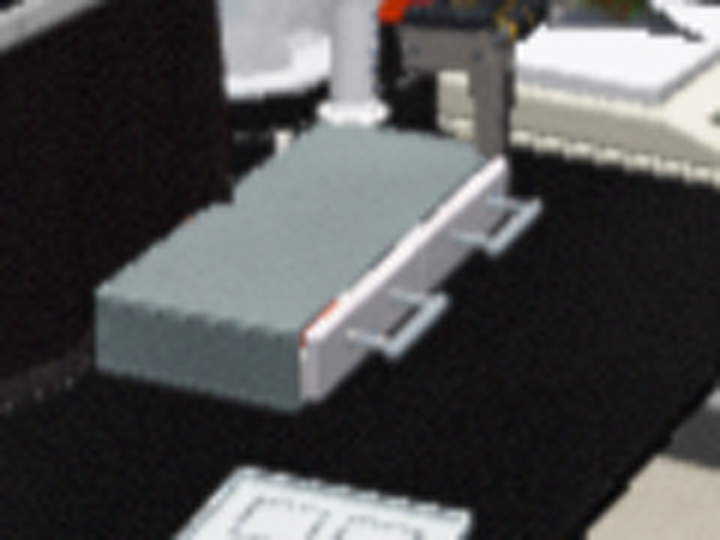

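```bash
python3 -m inch '[[-0.2,3,-0.1,0,0],[-0.2,5,-0.1,0,0],[-0.2,7,-0.1,0,0],[-0.2,7,-0.1,0,0]]'; python3 -c "
from h import *
print(rel([.557,-.1795,.040])[0])"
```

```text
clock: 12.8
eef_pos: [0.5645, -0.1761, 0.2093]
orientation: [-86.8, 0.0, 93.5]
wrist_force: [0.4, 0.0, 0.1]
width: 0.0005
[-0.2778677  -0.15643625 -0.19302531]
```

```bash
python3 -m inch '[[0,0,1.5,0,0],[0,0.1,3,0,0],[0,0.2,5,0,0],[0,0.3,7,0,0],[0,0.4,9,0,0],[0,0.5,11,0,0],[0,0.6,12.4,0,0],[0,0.6,12.4,0,0]]';python3 - <<'E'
from h import *
c=r.camera("scene");crop(c,230,140,350,230,6,"pics/d1.png")
c=r.camera("top");crop(c,250,170,410,270,5,"pics/d2.png")
print(r.state())
E
```

```text
clock: 13.6
eef_pos: [0.4393, -0.1834, 0.211]
orientation: [-86.7, 0.0, 93.5]
wrist_force: [0.4, -0.3, -0.0]
width: 0.0005
{'clock': 13.7, 'q': array([ 12.75690523,  28.87606138,   6.55996575, 122.05857263,
        -3.58956362,  32.21030309, 115.19796169]), 'qvel': array([-0.19036716,  0.85368209, -0.07280415, -1.06497063, -0.17403908,
       -0.20118435,  0.01084485]), 'effort': array([ 2.75569065e-01, -4.29782903e+01,  1.69015378e+00, -1.26460701e+01,
        8.82285624e-02,  2.91465791e-01,  3.17098311e-03]), 'eef_pos': array([ 0.44113469, -0.18340671,  0.21085667]), 'orientation': array([-8.68127011e+01,  5.50373173e-02,  9.35241538e+01]), 'wrist_force': array([ 1.39058567, -0.01919848, -0.21545831]), 'torque': array([ 0.0334015 , -0.11350923, -0.03692127]), 'width': 0.00029942218430854285}
```

View pics/d1.png

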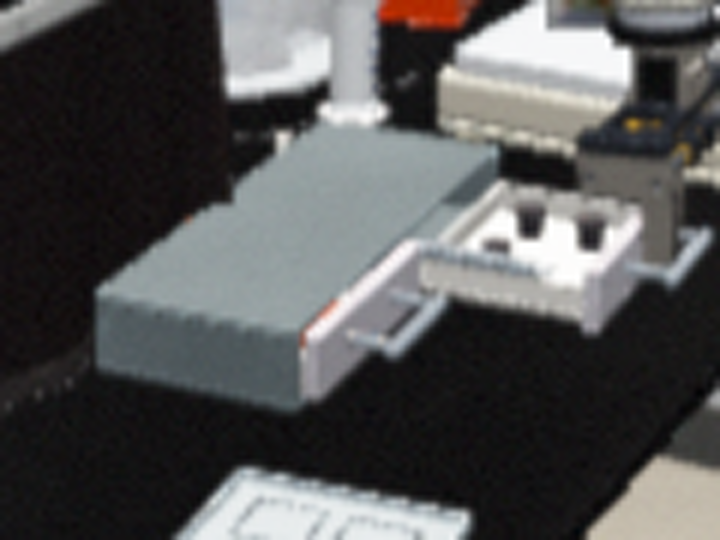

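View pics/d2.png

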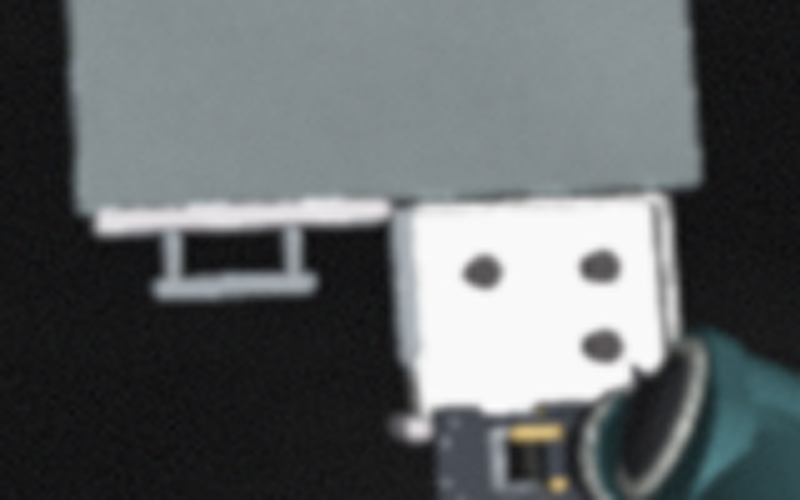

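```bash
python3 -m inch '[[0,0.1,1,0,0],[0,0.1,1.8,0,0],[0,0.1,2.4,0,0],[0,0.1,3,0,0]]'
```

```text
clock: 14.1
eef_pos: [0.4261, -0.1831, 0.2139]
orientation: [-89.3, 0.7, 93.9]
wrist_force: [53.6, 9.5, -41.6]
width: 0.0003
```

```bash
python3 -m inch '[[0,0,-1,0,0],[0,0,-1,0,0],[0,-4,-1,0,0],[0,-9,-1,0,0],[0,-12,-1,0,0],[0,-12,-1,0,0]]'; python3 -m inch '[[5,0,0,0,60],[10,0,0,0,60],[15,0,0,0,60],[20,0,0,0,60],[25,0,0,0,60],[25,0,0,0,60],[25,0,0,0,60]]' 10
python3 - <<'E'
from h import *
c=r.camera("top");crop(c,250,170,410,270,5,"pics/d3.png")
c=r.camera("scene");crop(c,230,140,350,230,6,"pics/d4.png")
E
```

```text
clock: 14.7
eef_pos: [0.4375, -0.1817, 0.3372]
orientation: [-89.6, 0.8, 93.9]
wrist_force: [1.0, 1.0, -0.5]
width: 0.0003
clock: 15.4
eef_pos: [0.4196, 0.0678, 0.3325]
orientation: [-89.4, 0.8, 94.0]
wrist_force: [-0.1, -1.0, -0.5]
width: 0.0541
```

View pics/d3.png

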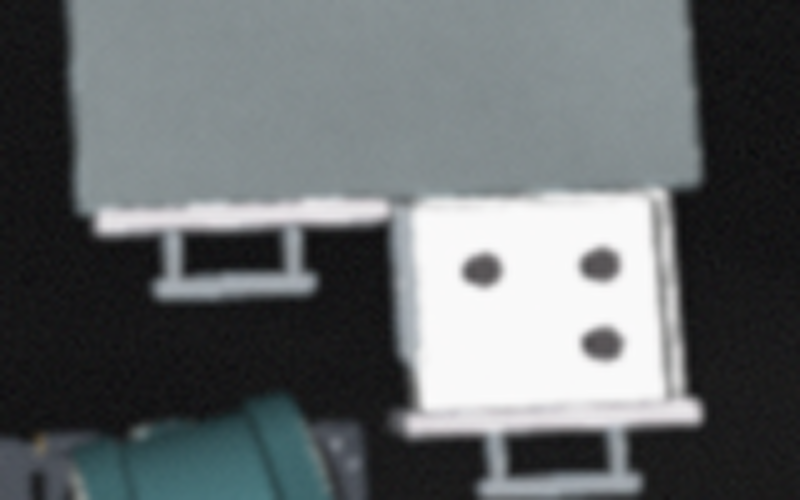

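View pics/d4.png

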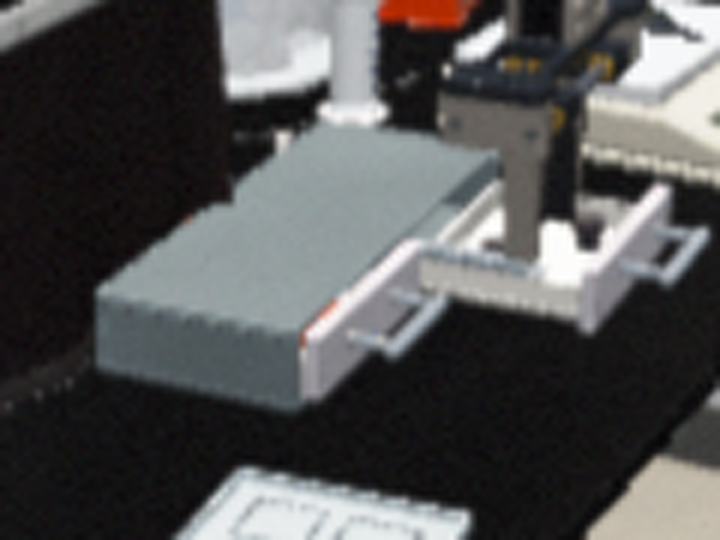

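```bash
cat >> h.py <<'E'
def stoppers(c,x0,y0,x1,y1,z,th=150,amin=15):
    g=cv2.cvtColor(c["frame"],cv2.COLOR_BGR2GRAY)[y0:y1,x0:x1].astype(float)
    m=(g<th).astype(np.uint8); n,l,st,ce=cv2.connectedComponentsWithStats(m)
    out=[]
    for i in range(1,n):
        if amin<st[i][4]<90:
            bb=cv2.dilate((l==i).astype(np.uint8),np.ones((3,3)))>0
            w=np.clip(240-g,0,None)*bb; yy,xx=np.mgrid[y0:y1,x0:x1]
            u,v=(w*xx).sum()/w.sum(),(w*yy).sum()/w.sum(); out.append((u,v,st[i][2:5],p2w(c,u,v,z)))
    return out
E
python3 - <<'E'
from h import *
np.set_printoptions(precision=4,suppress=True)
c=r.camera("top")
for o in stoppers(c,334,212,381,250,.027): print(o)
print("bar",p2w(c,250+(560-2)/5,170+(485-2)/5,.036))
S=r.state();print(S['eef_pos'],S['orientation'])
E
```

```text
(np.float64(346.01117414474817), np.float64(223.5660993639333), array([ 7,  6, 35], dtype=int32), array([ 0.5404, -0.1452,  0.027 ]))
(np.float64(369.56831844029244), np.float64(222.52282696994314), array([ 8,  6, 36], dtype=int32), array([ 0.5452, -0.2168,  0.027 ]))
(np.float64(370.0239961606143), np.float64(238.36202207646775), array([ 7,  6, 37], dtype=int32), array([ 0.4976, -0.2177,  0.027 ]))
bar [ 0.4137 -0.1889  0.036 ]
[0.4204 0.0659 0.3331] [-89.448    0.8383  93.6832]
```

```bash
python3 -c "
from h import *
print(rel([.5404,-.147,.036])[0])"
```

```text
[-21.58148492  12.82617395 -10.8975541 ]
```

```bash
python3 -m inch '[[-5,0,-2.5,0,39],[-10,0,-5,0,39],[-15,0,-7.5,0,39],[-20,0,-10,0,39],[-21.6,0,-10.9,0,39],[-21.6,2,-10.9,0,39],[-21.6,5,-10.9,0,39],[-21.6,6,-10.9,0,39]]'; python3 -m inch '[[0,0,0,0,39],[0,0,0,0,39]]';  python3 -c "
from h import *
print(rel([.5404,-.147,.036])[0])
c=r.camera('scene');crop(c,270,140,350,200,10,'pics/e1.png')
print(rel([.5404,-.147,.036])[0])
"
```

```text
clock: 16.35
eef_pos: [0.5407, -0.1456, 0.2724]
orientation: [-89.1, 0.8, 93.5]
wrist_force: [-0.8, 1.4, -0.6]
width: 0.0362
clock: 16.55
eef_pos: [0.5404, -0.1465, 0.2725]
orientation: [-89.1, 0.8, 93.4]
wrist_force: [0.1, -0.3, 0.8]
width: 0.0359
[ 0.28273519  6.54935663 -0.37138213]
[ 0.26068357  6.61294972 -0.29175951]
```

View pics/e1.png

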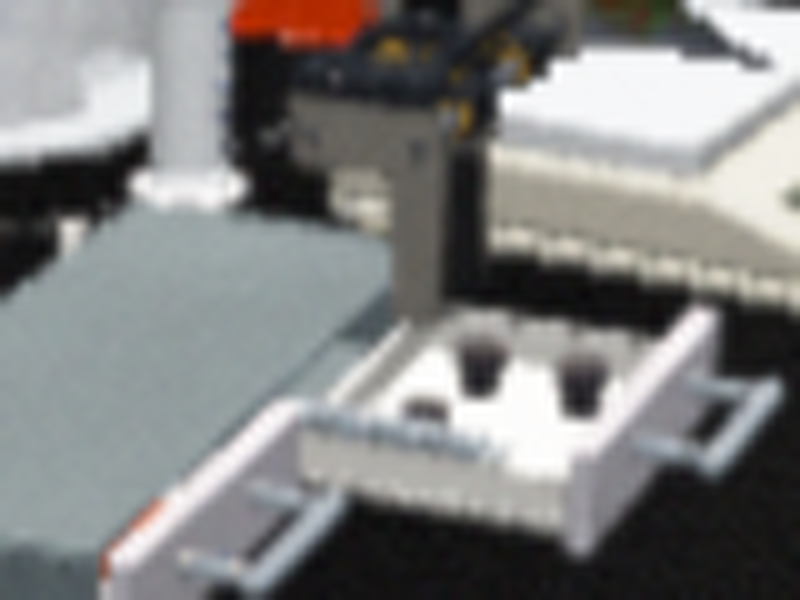

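```bash
python3 -c "
from h import *
c=r.camera('scene')
for p in [(.5404,-.1452,.034),(.5452,-.2168,.026),(.4976,-.2177,.026)]: print(w2p(c,p))
"
python3 -m inch '[[0.3,2,-0.3,0,39],[0.3,4,-0.3,0,39],[0.3,5.6,-0.3,0,39],[0.3,6.4,-0.3,0,39],[0.3,6.5,-0.3,0,39],[0.3,6.5,-0.3,0,39]]';  python3 -c "
from h import *
print(rel([.5404,-.147,.036])[0])"
```

```text
[312.0356594  180.76961929]
[317.71374394 176.66471639]
[327.71914299 178.59716242]
clock: 17.25
eef_pos: [0.5435, -0.1437, 0.2092]
orientation: [-89.3, 0.9, 93.5]
wrist_force: [0.0, 1.0, -0.5]
width: 0.0362
[-0.052625    0.22865257  0.11783287]
```

Positions agree between both cameras. Close on the first stopper.

```bash
python3 -m inch '[[0,0.2,0.1,0,39],[0,0.2,0.1,0,15],[0,0.2,0.1,0,10],[0,0.2,0.1,0,10],[0,0.2,0.1,0,10]]' 12; python3 -m inch '[[0,-3,0,0,10],[0,-7,0,0,10],[0,-11,0,0,10],[0,-11,0,0,10],[0,-11,0,0,10]]';  python3 -c "
from h import *
print(rel([.4391,.2842,.030])[0])"
```

```text
clock: 17.75
eef_pos: [0.5426, -0.1438, 0.2077]
orientation: [-89.3, 0.9, 93.5]
wrist_force: [-0.9, 1.3, 4.8]
width: 0.0235
clock: 18.25
eef_pos: [0.5438, -0.1421, 0.3184]
orientation: [-89.5, 0.9, 93.5]
wrist_force: [-0.3, -0.9, -0.3]
width: 0.0232
[43.62343164 11.15133583  7.61194284]
```

```bash
python3 -m inch '[[5,0,1,0,10],[10,0,2,0,10],[15,0,3,0,10],[20,0,4,0,10],[25,0,5,0,10],[30,0,6,0,10],[35,0,6.5,0,10],[40,0,7.3,0,10]]'; python3 -m inch '[[3.6,0,0.3,0,10],[3.6,0,0.3,0,10],[3.6,0,0.3,0,10]]'; python3 -c "
from h import *
print(rel([.4391,.2842,.030])[0])
c=r.camera('scene');crop(c,230,170,330,245,8,'pics/f1.png')
"
```

```text
clock: 19.05
eef_pos: [0.4471, 0.2476, 0.3114]
orientation: [-89.3, 1.0, 93.5]
wrist_force: [0.5, 0.3, -0.3]
width: 0.0235
clock: 19.35
eef_pos: [0.4411, 0.2835, 0.3091]
orientation: [-89.1, 1.1, 93.6]
wrist_force: [-0.3, 0.0, -0.7]
width: 0.0233
[ 0.60254522 10.79940574 -0.22342065]
```

View pics/f1.png

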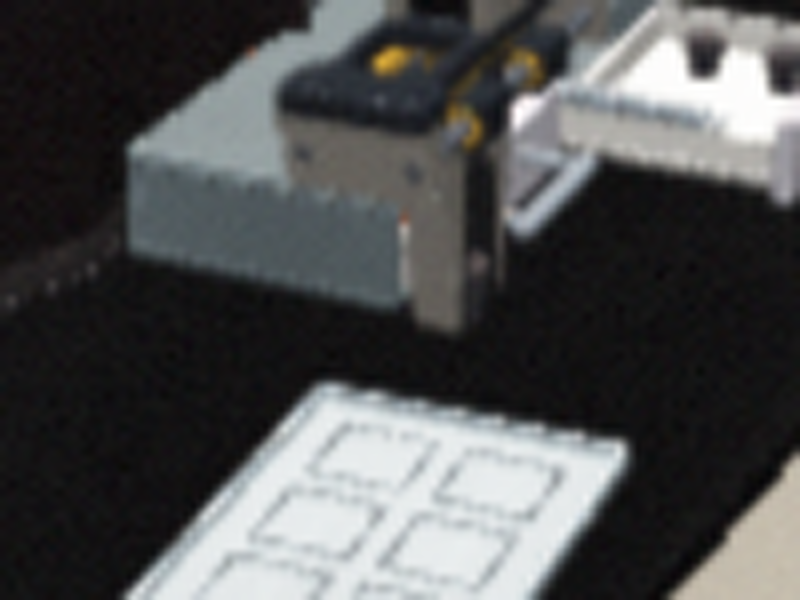

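```bash
python3 -m inch '[[0.6,4,-0.2,0,10],[0.6,8,-0.2,0,10],[0.6,10,-0.2,0,10],[0.6,10.5,-0.2,0,10],[0.6,10.5,-0.2,0,10],[0.6,10.5,-0.2,0,10]]'; python3 -c "
from h import *
print(rel([.4391,.2842,.0275])[0])"
```

```text
clock: 20.0
eef_pos: [0.4427, 0.2859, 0.2052]
orientation: [-89.2, 1.1, 93.4]
wrist_force: [-0.8, -0.4, -0.3]
width: 0.0231
[0.17422629 0.67234861 0.13387134]
```

```bash
python3 -m inch '[[0.2,0.4,0.1,0,10],[0.2,0.6,0.1,0,10],[0.2,0.7,0.1,0,10],[0.2,0.7,0.1,0,10]]'; python3 -m inch '[[0,0,0,0,20],[0,0,0,0,40],[0,0,0,0,40],[0,-3,0,0,40],[0,-7,0,0,40],[0,-11,0,0,40],[0,-11,0,0,40]]'; python3 -c "
from h import *
print(rel([.5452,-.215,.036])[0])"
```

```text
clock: 20.4
eef_pos: [0.4415, 0.2878, 0.1983]
orientation: [-89.3, 1.0, 93.4]
wrist_force: [0.4, 0.7, -0.4]
width: 0.0233
clock: 21.1
eef_pos: [0.4443, 0.291, 0.3134]
orientation: [-89.7, 0.7, 93.4]
wrist_force: [0.6, 0.6, -0.6]
width: 0.0365
[-50.74815873  11.26167037  -7.24244857]
```

```bash
python3 -m inch '[[-5,0,-1,0,39],[-10,0,-2,0,39],[-15,0,-3,0,39],[-20,0,-4,0,39],[-25,0,-5,0,39],[-30,0,-6,0,39],[-35,0,-6.5,0,39],[-40,0,-7,0,39]]'; python3 -c "
from h import *
print(rel([.5452,-.215,.036])[0])
c=r.camera('scene');crop(c,230,150,350,240,6,'pics/f2.png')
c=r.camera('top');crop(c,150,180,410,275,3,'pics/f3.png')
for o in stoppers(c,170,220,238,268,.016,110): print(o)
"
```

```text
clock: 21.9
eef_pos: [0.5365, -0.1002, 0.3176]
orientation: [-89.7, 0.7, 93.4]
wrist_force: [0.3, 0.9, 0.4]
width: 0.0359
[-11.15334594  11.20157172  -0.33994816]
(np.float64(176.03119694397284), np.float64(220.58361629881153), array([14,  2, 18], dtype=int32), array([0.53798707, 0.3690957 , 0.016     ]))
(np.float64(236.50168421052632), np.float64(225.99557894736841), array([ 2, 14, 17], dtype=int32), array([0.52582561, 0.18553157, 0.016     ]))
(np.float64(202.5433347090384), np.float64(254.27878662814692), array([ 4,  5, 17], dtype=int32), array([0.43875812, 0.28527142, 0.016     ]))
```

View pics/f2.png

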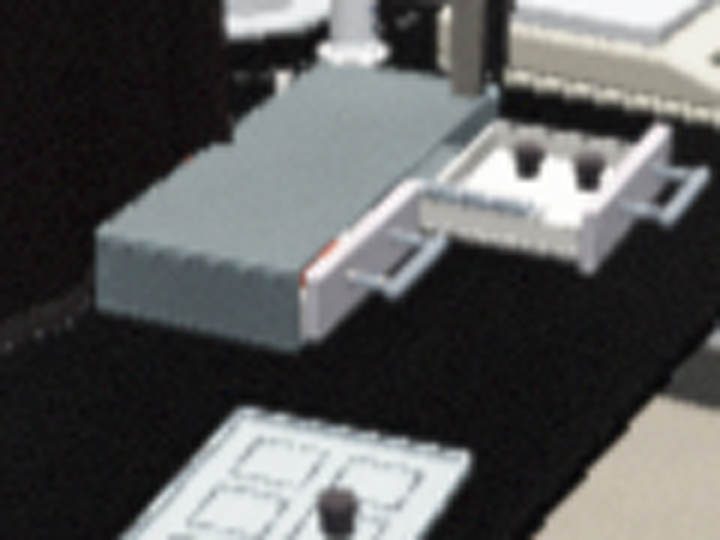

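View pics/f3.png

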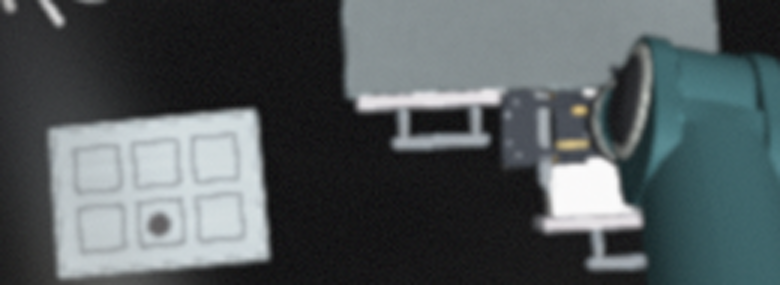

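```bash
python3 -m inch '[[-5,0,0,0,39],[-10,0,-0.3,0,39],[-11.1,0,-0.3,0,39],[-11.1,2,-0.3,0,39],[-11.1,5,-0.3,0,39],[-11.1,6,-0.3,0,39],[-11.1,6,-0.3,0,39]]'; python3 -c "
from h import *
print(rel([.5452,-.215,.036])[0])
"
```

```text
clock: 22.7
eef_pos: [0.5436, -0.2172, 0.2577]
orientation: [-89.5, 0.9, 92.7]
wrist_force: [-0.7, 0.0, -0.0]
width: 0.0357
[ 0.54945082  5.05860758 -0.35360034]
```

```bash
python3 -m inch '[[0.5,0,-0.35,0,39],[0.5,2,-0.35,0,39],[0.5,3,-0.35,0,39],[0.5,3,-0.35,0,39]]'; python3 -c "
from h import *
print(rel([.5452,-.215,.036])[0])
c=r.camera('scene');crop(c,290,150,340,187,15,'pics/g1.png')
"
```

```text
clock: 23.1
eef_pos: [0.5465, -0.2119, 0.227]
orientation: [-89.4, 0.8, 92.8]
wrist_force: [0.3, -1.0, -0.2]
width: 0.0358
[-0.01909231  2.00340793 -0.04175032]
```

View pics/g1.png

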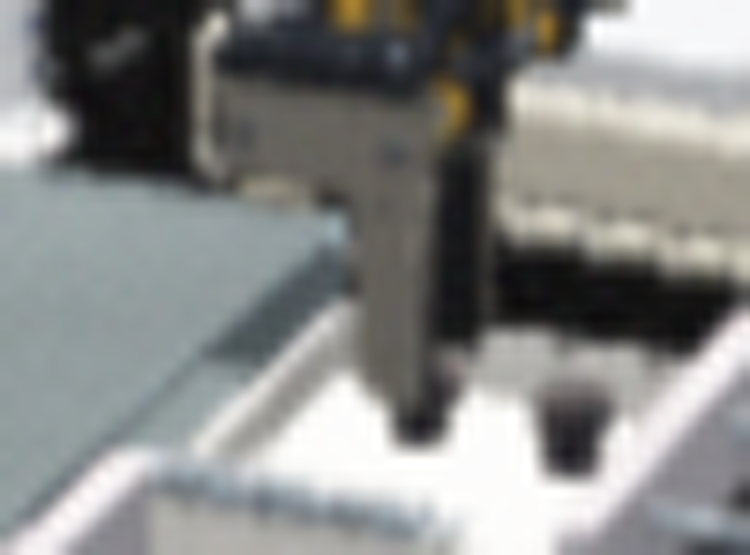

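```bash
python3 -m inch '[[0,1,0,0,39],[0,1.8,0,0,39],[0,1.9,0,0,39],[0,1.9,0,0,15],[0,1.9,0,0,10],[0,1.9,0,0,10],[0,1.9,0,0,10]]' 12; python3 -m inch '[[0,-3,0,0,10],[0,-7,0,0,10],[0,-11,0,0,10],[0,-11,0,0,10],[0,-11,0,0,10]]';  python3 -c "
from h import *
print(rel([.5068,.2316,.030])[0])"
```

```text
clock: 23.85
eef_pos: [0.5467, -0.2125, 0.2089]
orientation: [-89.5, 0.9, 92.7]
wrist_force: [0.8, 0.0, 0.2]
width: 0.0235
clock: 24.35
eef_pos: [0.5477, -0.2108, 0.32]
orientation: [-89.6, 0.9, 92.7]
wrist_force: [0.4, 0.1, -1.4]
width: 0.0232
[44.84080734 11.19964246  1.78508188]
```

```bash
python3 -m inch '[[5,0,0.3,0,10],[10,0,0.6,0,10],[15,0,0.8,0,10],[20,0,1,0,10],[25,0,1.2,0,10],[30,0,1.4,0,10],[35,0,1.6,0,10],[40,0,1.8,0,10]]'; python3 -m inch '[[4.8,0,0,0,10],[4.8,0,0,0,10],[4.8,0,0,0,10],[4.8,4,0,0,10],[4.8,7,0,0,10],[4.8,7,0,0,10]]'; python3 -c "
from h import *
print(rel([.5068,.2316,.0285])[0])
"
```

```text
clock: 25.15
eef_pos: [0.5095, 0.1891, 0.3121]
orientation: [-89.5, 1.0, 92.7]
wrist_force: [0.5, 0.5, -0.1]
width: 0.0234
clock: 25.75
eef_pos: [0.5052, 0.2327, 0.237]
orientation: [-89.0, 1.3, 92.6]
wrist_force: [-0.4, -0.1, 0.7]
width: 0.0235
[ 0.33873517  3.74236094 -0.52085239]
```

```bash
python3 -m inch '[[0.3,2,-0.5,0,10],[0.3,3.3,-0.5,0,10],[0.3,3.7,-0.5,0,10],[0.3,3.7,-0.5,0,10],[0.3,3.7,-0.5,0,10]]'; python3 -c "
from h import *
print(rel([.5068,.2316,.0285])[0])
"
```

```text
clock: 26.25
eef_pos: [0.5097, 0.2351, 0.2008]
orientation: [-89.1, 1.2, 92.6]
wrist_force: [-0.2, 0.7, 0.0]
width: 0.0235
[0.03832726 0.134836   0.02961113]
```

```bash
python3 -m inch '[[0,0.15,0,0,10],[0,0.15,0,0,20],[0,0.15,0,0,40],[0,0.15,0,0,40],[0,-3,0,0,40],[0,-7,0,0,40],[0,-11,0,0,40],[0,-11,0,0,40]]'; python3 -c "
from h import *
print(rel([.4976,-.2160,.037])[0])"
```

```text
clock: 27.05
eef_pos: [0.5131, 0.2385, 0.3162]
orientation: [-89.6, 1.0, 92.6]
wrist_force: [0.8, 0.8, -0.3]
width: 0.0365
[-44.84989906  11.61666827   3.38198736]
```

```bash
python3 -m inch '[[-5,0,0.4,0,39],[-10,0,0.8,0,39],[-15,0,1.2,0,39],[-20,0,1.6,0,39],[-25,0,2,0,39],[-30,0,2.4,0,39],[-30,0,2.8,0,39],[-30,0,3.3,0,39]]'; python3 -c "
from h import *
c=r.camera('scene');crop(c,230,150,350,240,6,'pics/h2.png')
c=r.camera('top');crop(c,150,180,410,275,3,'pics/h3.png')
for o in stoppers(c,176,222,233,268,.016,110): print(o)
for o in stoppers(c,340,212,381,250,.027): print(o)
"
```

```text
clock: 27.85
eef_pos: [0.4931, -0.0638, 0.3211]
orientation: [-89.6, 1.0, 92.4]
wrist_force: [0.1, 0.6, 0.0]
width: 0.036
(np.float64(221.05721528154987), np.float64(231.9683143219265), array([ 5,  5, 21], dtype=int32), array([0.50674028, 0.23176246, 0.016     ]))
(np.float64(202.72398984969743), np.float64(254.272886980285), array([ 5,  5, 18], dtype=int32), array([0.43878741, 0.28473013, 0.016     ]))
```

View pics/h2.png

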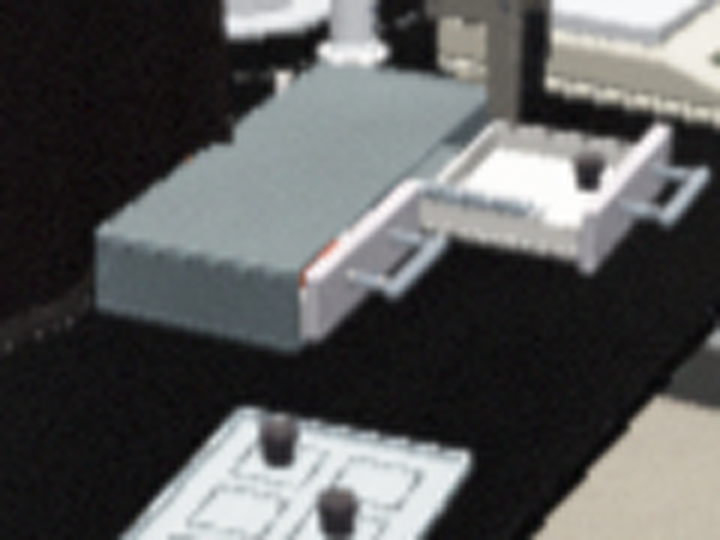

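View pics/h3.png

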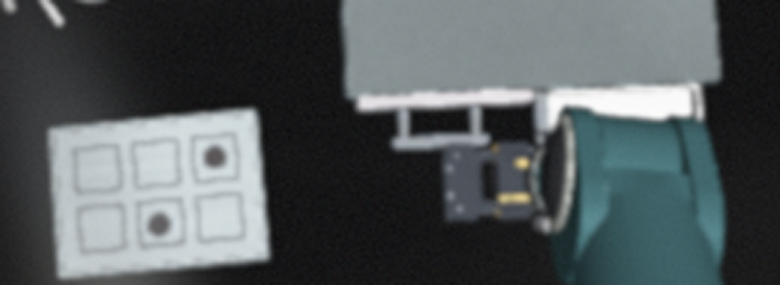

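```bash
python3 -c "
from h import *
print(rel([.4976,-.2160,.037])[0])"; python3 -m inch '[[-5,0,0.2,0,39],[-10,0,0.2,0,39],[-14.8,0,0.2,0,39],[-14.8,3,0.2,0,39],[-14.8,6,0.2,0,39],[-14.8,6,0.2,0,39],[-14.8,6,0.2,0,39]]'; python3 -c "
from h import *
print(rel([.4976,-.216,.037])[0])
"
```

```text
[-1.50051410e+01  1.15592501e+01  1.05890394e-02]
clock: 28.65
eef_pos: [0.4979, -0.2087, 0.2634]
orientation: [-89.5, 0.9, 92.8]
wrist_force: [-0.1, -0.4, -0.6]
width: 0.0358
[-0.38614153  5.54757831 -0.1450901 ]
```

```bash
python3 -m inch '[[-0.4,2,-0.1,0,39],[-0.4,3,-0.1,0,39],[-0.4,3.4,-0.1,0,39],[-0.4,3.4,-0.1,0,39]]'; python3 -c "
from h import *
print(rel([.4976,-.216,.037])[0])
c=r.camera('scene');crop(c,290,150,340,187,15,'pics/i1.png')
"
```

```text
clock: 29.05
eef_pos: [0.499, -0.2127, 0.2298]
orientation: [-89.5, 0.9, 92.9]
wrist_force: [0.2, 0.3, -0.2]
width: 0.0357
[-0.03074516  2.17910514 -0.01828905]
```

View pics/i1.png

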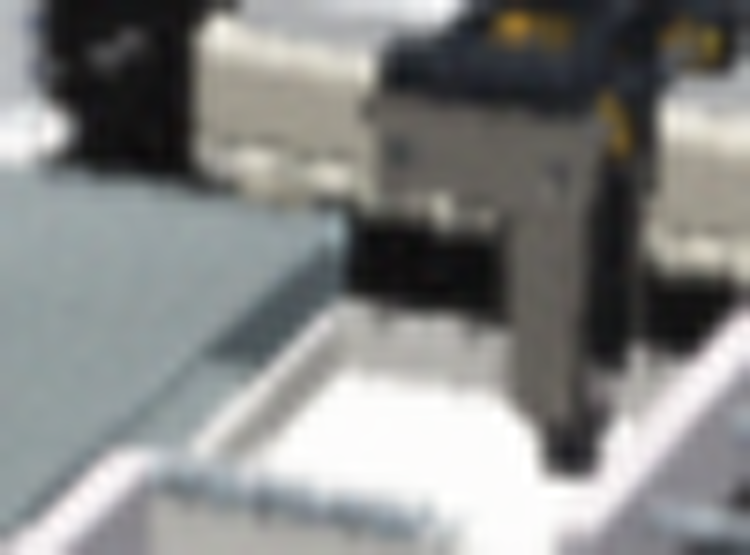

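Aligned. Descend, grip and lift.

```bash
python3 -m inch '[[0,1,0,0,39],[0,1.9,0,0,39],[0,2.1,0,0,39],[0,2.1,0,0,15],[0,2.1,0,0,10],[0,2.1,0,0,10],[0,2.1,0,0,10]]' 12; python3 -m inch '[[0,-3,0,0,10],[0,-7,0,0,10],[0,-11,0,0,10],[0,-11,0,0,10],[0,-11,0,0,10]]';  python3 -c "
from h import *
c=r.camera('top')
print('flask',p2w(c,124,253,.03))
print(rel([.492,.351,.030])[0],rel([.4465,.2237,.03])[0])"
```

```text
clock: 29.8
eef_pos: [0.499, -0.2133, 0.2093]
orientation: [-89.5, 0.9, 92.8]
wrist_force: [1.2, -0.7, 0.3]
width: 0.0237
clock: 30.3
eef_pos: [0.5, -0.2115, 0.3202]
orientation: [-89.7, 0.9, 92.8]
wrist_force: [-0.6, -0.2, -0.1]
width: 0.0234
flask [0.43807708 0.51617581 0.03      ]
[56.63632339 10.92319219 -2.28334438] [44.14970648 11.15770711  2.89205907]
```

```bash
python3 -m inch '[[5,0,-0.2,0,10],[10,0,-0.4,0,10],[15,0,-0.6,0,10],[20,0,-0.8,0,10],[25,0,-1,0,10],[30,0,-1.2,0,10],[35,0,-1.4,0,10],[40,0,-1.6,0,10]]'; python3 -m inch '[[5,0,-0.2,0,10],[10,0,-0.4,0,10],[15,0,-0.6,0,10],[16.8,0,-0.7,0,10],[16.8,0,-0.7,0,10],[16.8,0,-0.7,0,10],[16.8,4,-0.7,0,10],[16.8,7,-0.7,0,10]]'; python3 -m inch '[[0,0,0,0,10]]';python3 -c "
from h import *
print(rel([.492,.351,.0285])[0])
"
```

```text
clock: 31.15
eef_pos: [0.4947, 0.1902, 0.3111]
orientation: [-89.3, 0.9, 92.9]
wrist_force: [1.5, -1.3, -0.8]
width: 0.0231
clock: 31.95
eef_pos: [0.4934, 0.3541, 0.2371]
orientation: [-89.4, 1.0, 92.6]
wrist_force: [-0.8, 1.2, 0.2]
width: 0.0234
clock: 32.05
eef_pos: [0.4925, 0.3505, 0.2331]
orientation: [-89.0, 1.4, 92.5]
wrist_force: [-0.1, -0.6, 0.0]
width: 0.0233
[ 0.54623388  3.35148251 -0.3215204 ]
```

```bash
python3 -m inch '[[0.5,2,-0.3,0,10],[0.5,3,-0.3,0,10],[0.5,3.4,-0.3,0,10],[0.5,3.4,-0.3,0,10],[0.5,3.4,-0.3,0,10]]'; python3 -c "
from h import *
print(rel([.492,.351,.0285])[0])
"
```

```text
clock: 32.55
eef_pos: [0.4951, 0.3547, 0.2]
orientation: [-89.1, 1.3, 92.5]
wrist_force: [0.6, 0.9, -0.5]
width: 0.0232
[0.03895539 0.05953242 0.04012324]
```

```bash
python3 -m inch '[[0,0.1,0,0,10],[0,0.1,0,0,20],[0,0.1,0,0,40],[0,0.1,0,0,40],[0,-3,0,0,40],[0,-7,0,0,40],[0,-11,0,0,40],[0,-11,0,0,40]]'; python3 -c "
from h import *
print(rel([.375,-.191,.040])[0])"
```

```text
clock: 33.35
eef_pos: [0.4984, 0.3587, 0.3159]
orientation: [-89.5, 1.0, 92.5]
wrist_force: [1.0, 0.5, 1.4]
width: 0.0367
[-53.91620996  11.52093905  14.45288312]
```

```bash
python3 -m inch '[[-5,0,1,0,0],[-10,0,2.5,0,0],[-15,0,4,0,0],[-20,0,5.5,0,0],[-25,0,7,0,0],[-30,0,8.5,0,0],[-35,0,10,0,0],[-40,0,11.5,0,0]]'; python3 -m inch '[[-5,0,0.5,0,0],[-10,0,1,0,0],[-13.9,0,1.5,0,0],[-13.9,0,1.5,0,0],[-13.9,0,1.5,0,0]]'; python3 -c "
from h import *
print(rel([.382,-.191,.040])[0])
c=r.camera('top');crop(c,150,180,410,275,3,'pics/j3.png')
for o in stoppers(c,176,222,233,268,.016,110): print(o)
c=r.camera('scene');crop(c,230,150,350,240,6,'pics/j2.png')
"
```

```text
clock: 34.15
eef_pos: [0.4033, -0.0326, 0.3231]
orientation: [-89.5, 1.0, 92.5]
wrist_force: [2.0, 0.5, 0.8]
width: 0.0002
clock: 34.65
eef_pos: [0.3939, -0.1726, 0.3251]
orientation: [-89.5, 0.9, 92.3]
wrist_force: [0.3, 1.4, -1.4]
width: 0.0005
[-1.32073011 11.4457833   1.0106368 ]
(np.float64(221.05726634251755), np.float64(231.96956600036017), array([ 5,  5, 21], dtype=int32), array([0.50673651, 0.23176218, 0.016     ]))
(np.float64(181.09020217729395), np.float64(235.8227060653188), array([ 5,  5, 18], dtype=int32), array([0.4924408 , 0.35188198, 0.016     ]))
(np.float64(202.7253343671254), np.float64(254.26807520837372), array([ 5,  5, 18], dtype=int32), array([0.4388018 , 0.28472661, 0.016     ]))
```

View pics/j2.png

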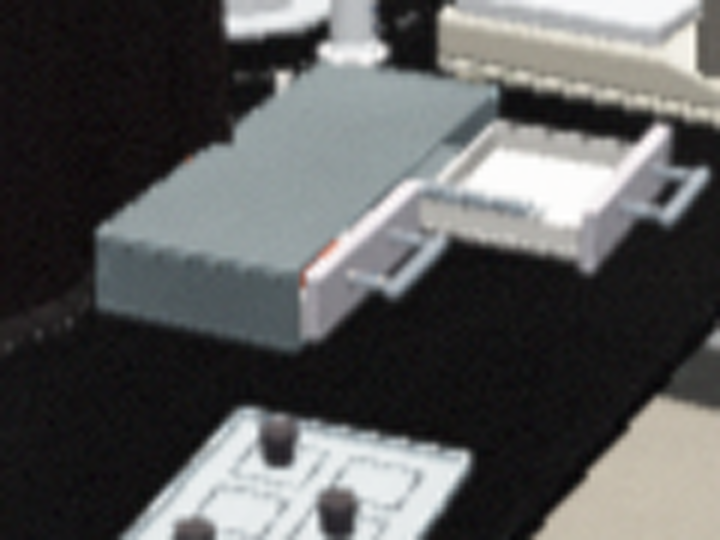

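View pics/j3.png

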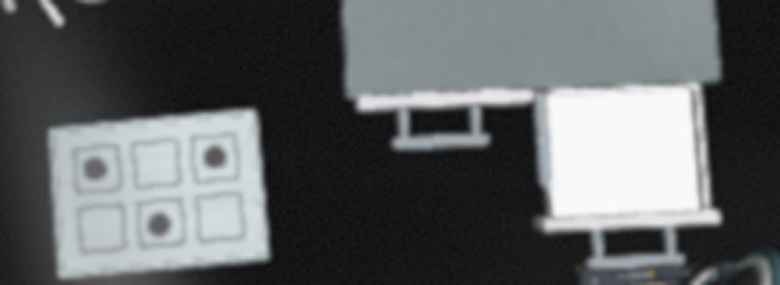

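```bash
python3 -m inch '[[-1.3,0,1,0,0],[-1.3,0,1,0,0],[-1.3,4,1,0,0],[-1.3,8,1,0,0],[-1.3,10.5,1,0,0],[-1.3,11.3,1,0,0],[-1.3,11.3,1,0,0]]'; python3 -c "
from h import *
print(rel([.382,-.191,.040])[0])
c=r.camera('scene');crop(c,290,150,350,195,13,'pics/k1.png')
"
```

```text
clock: 35.45
eef_pos: [0.3842, -0.1853, 0.2117]
orientation: [-89.4, 0.9, 92.7]
wrist_force: [-0.1, -0.4, 0.4]
width: 0.0003
[-0.30580201  0.08198686  0.05532193]
```

View pics/k1.png

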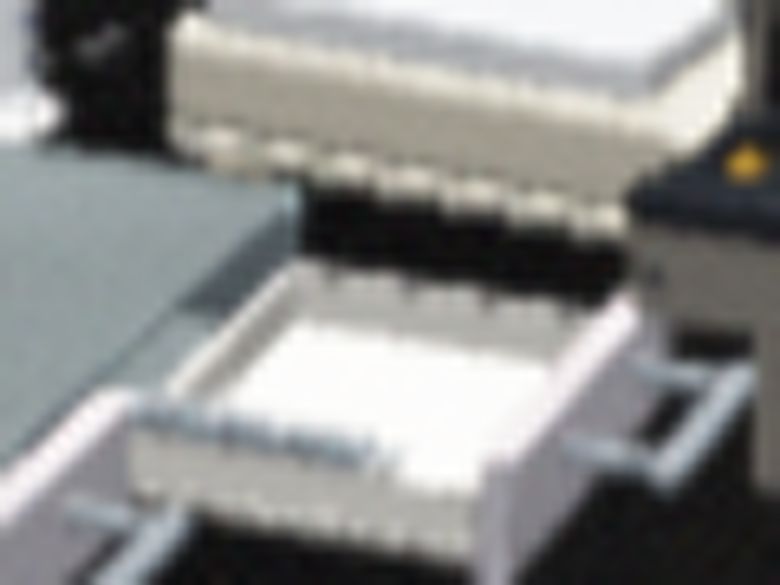

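```bash
python3 -m inch '[[0,0,-2,0,0],[0,0,-4,0,0],[0,0,-6,0,0],[0,0,-8,0,0],[0,0,-10,0,0],[0,0,-11.5,0,0],[0,0,-12.5,0,0],[0,0,-12.5,0,0]]'; python3 -m inch '[[0,0,-0.7,0,0],[0,0,-1.3,0,0],[0,0,-1.7,0,0],[0,0,-2,0,0],[0,0,-2,0,0]]'
```

```text
clock: 36.3
eef_pos: [0.5109, -0.1795, 0.2129]
orientation: [-89.7, 1.0, 92.7]
wrist_force: [-0.3, 0.5, 1.1]
width: 0.0006
clock: 36.8
eef_pos: [0.5276, -0.1793, 0.2122]
orientation: [-89.1, 0.8, 92.6]
wrist_force: [-13.0, -0.5, 10.9]
width: 0.0007
```

```bash
python3 -m inch '[[0,0,-0.4,0,0],[0,0,-0.7,0,0],[0,0,-0.7,0,0]]'; python3 -m inch '[[0,0,3,0,0],[0,0,5,0,0],[0,-5,6,0,0],[0,-10,6,0,0],[0,-15,6,0,0],[0,-15,6,0,0]]'; python3 -m inch '[[0,-3,0,0,0],[0,-3,6,0,0],[0,-3,6,0,0]]'; python3 -c "
from h import *
c=r.camera('top');crop(c,150,180,410,275,3,'pics/l3.png');crop(c,250,170,410,270,5,'pics/l1.png')
for o in stoppers(c,176,222,233,268,.016,110): print(o)
c=r.camera('scene');crop(c,190,140,350,260,5,'pics/l2.png')
"
```

```text
clock: 37.1
eef_pos: [0.5302, -0.1798, 0.2115]
orientation: [-88.3, 0.6, 92.5]
wrist_force: [-17.3, 0.4, 14.6]
width: 0.0003
clock: 37.7
eef_pos: [0.4767, -0.1816, 0.3699]
orientation: [-89.1, 0.9, 92.5]
wrist_force: [0.4, -0.8, -0.1]
width: 0.0003
clock: 38.0
eef_pos: [0.414, -0.1843, 0.4009]
orientation: [-89.0, 0.8, 92.4]
wrist_force: [-0.9, -0.1, 0.3]
width: 0.0008
(np.float64(221.0595798623687), np.float64(231.97247374139803), array([ 5,  5, 21], dtype=int32), array([0.50672792, 0.23175492, 0.016     ]))
(np.float64(181.0900176505197), np.float64(235.8227103353599), array([ 5,  5, 18], dtype=int32), array([0.49244078, 0.35188254, 0.016     ]))
(np.float64(202.7273082178411), np.float64(254.26898301776302), array([ 5,  5, 18], dtype=int32), array([0.43879923, 0.2847206 , 0.016     ]))
```

View pics/l1.png

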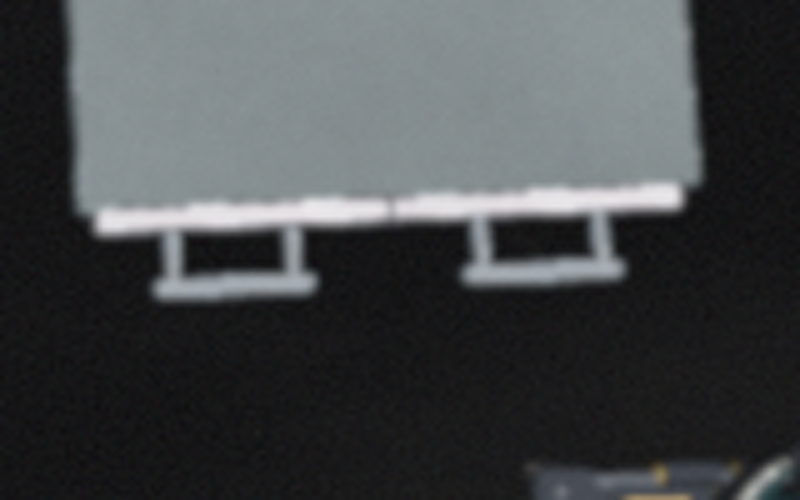

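View pics/l2.png

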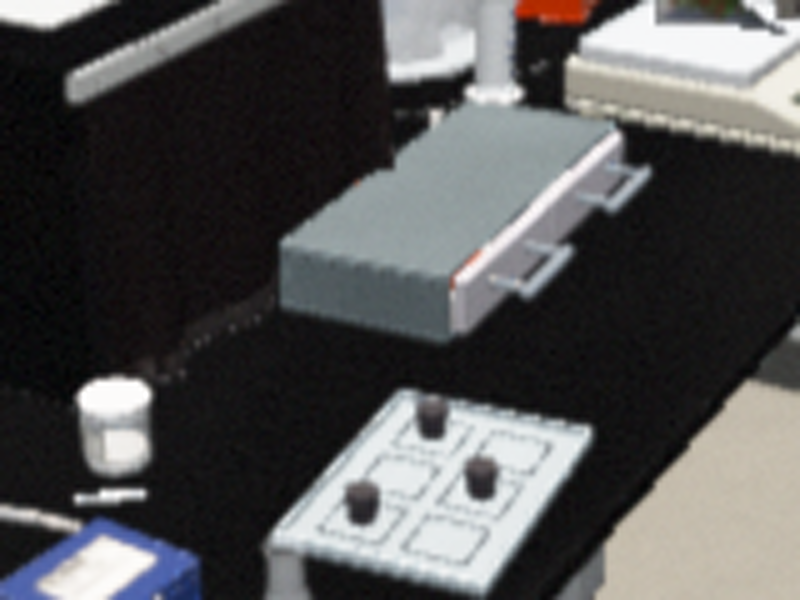

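```bash
python3 -c "
from rig import r
print(r.state()['wrist_force'], r.finish_job())"
```

```text
the job is handed in; nothing more can be done
[0.93166872 0.31625191 0.40697511] None
```

I handed the job in at about 38 s of the 210 s allowed; no verdict was reported.

**What I did:**
- I took the smaller orange cap from behind the tray and laid it flat in the open left drawer. I then pushed that drawer home by its handle until it stopped.
- I opened the right drawer about 126 mm and found three stoppers; no fourth was visible.
- I stood the stoppers on square1, square5 and square3, then pushed the right drawer home.

**Last checks:**
- **Stoppers:** the top camera puts all three within about 1 mm of my estimate of their square centres, and the scene view shows them upright.
- **Drawers:** the left front and handle are in line with the right within about 1 mm. The right handle is back at its starting pixels.
- **Arm:** it was clear of everything at hand-in. I saw no contact with the jar or flask, but I did not re-measure their positions at the end.

**Open points:**
- **Cap:** I last saw the cap lying flat just before closing the drawer. A thin orange strip is still visible over the left drawer's front. I took it as the cap seen through the slot under the chest top, because a second push of about 27 N did not move the drawer.
- **Force:** pulling the right drawer to its end stop peaked at about 54 N along the pull, or 69 N in total with the vertical part, on the wrist through the fingertips. That is below the 120 N wrist limit but more than I meant to use.

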